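# Put the stone balls away in the revolving case

### The job

Put the polished stone balls away in the revolving case: turn it by its knob until the compartment wanted shows in the window of the lid, and put every large ball in the compartment with the large stud on its rim and every small ball in the one with the small stud. Then turn the case until its closed sector fills the window, so that nothing can roll out, and leave the other goods on the stall where they are.

Things in the scene. Friction and masses are not known exactly. Their poses are not given: they have to be found in the camera images.
- case: revolving case, fixed to the table: round walnut base 286 mm across, 8 mm high; fixed flat walnut lid 212 mm across, underside 53 and top 57 mm above the table, on three brass pillars (to 61 mm, 135 mm from the axis, at 0 and +-100 degrees from the case's x). Between them turns the wheel. Origin on the wheel's axis at the underside; the lid's one window lies on the case's -x side
- window (a point): middle of the window, at the lid's top face, 70 mm from the axis on the case's -x side. The window is an open ring sector, 32 to 100 mm from the axis and 76 degrees wide (85 mm across at its middle). The felt floor below is 43 mm under the lid's top: a ball let go in the window drops onto felt (one left lying on top of another would catch on the lid)
- wheel (a joint): angle of the wheel, rad, counter-clockwise from above positive, endless (may read beyond pi), starts anywhere, stays where left (friction 0.06 N m). 254 mm across, four quarters; at 0 their middles lie at these angles from the case's x axis: large-stud 45, chips 135, small-stud 225, closed 315 degrees; so they stand in the window (180) at 135, 45, -45 and -135 degrees, plus whole turns
- wheel_axis (a point): on the wheel's axis at the compartments' floor, 14 mm above the table; its x axis lies at the wheel's angle from the case's x axis
- knob (a point): on the wheel's axis, where to grip the knob from above, 82 mm above the table. The knob is a brass bar 60 mm long, 16 mm wide and 30 mm high (62 to 92 mm above the table), its length along the wheel's x axis; it turns with the wheel
- sector_large (a point): middle of the large-stud compartment, which takes the large balls: 70 mm from the axis, at lid height. Compartments reach from 22 to 99 mm from the axis, with 4 mm dividers. The wheel's rim projects beyond the lid and carries at the middle of this compartment its mark, a brass dome 21 mm across
- sector_small (a point): middle of the small-stud compartment, which takes the small balls: 70 mm from the axis, at lid height; its mark on the wheel's projecting rim is a brass dome 10 mm across
- sector_chips (a point): middle of the compartment that holds flat stone chips, marked by one flat chip on the rim; no ball belongs there
- sector_closed (a point): middle of the closed sector, a quarter of the wheel covered by a wooden plate just under the lid (no mark on the rim): 70 mm from the axis, at lid height
- tray: felt-lined sorting tray, fixed, 240 by 300 mm (its x and y), felt floor 6 mm above the table, rim 6 mm wide and 12 mm above the table; origin at the centre of its underside. The balls start in it, as do a flat brass pendant 32 mm across and a silver ring 26 mm across near its +x rim (these two do not matter)
- large1: large polished stone ball, 32 mm in diameter, about 45 g, brown, dark or cream stone (the stone means nothing, the size does); origin at its centre; rolls when touched; may be absent
- large2: large polished stone ball, 32 mm in diameter, about 45 g, brown, dark or cream stone (the stone means nothing, the size does); origin at its centre; rolls when touched; may be absent
- large3: large polished stone ball, 32 mm in diameter, about 45 g, brown, dark or cream stone (the stone means nothing, the size does); origin at its centre; rolls when touched; may be absent
- small1: small polished stone ball, 22 mm in diameter, about 15 g, brown, dark or cream stone (the stone means nothing, the size does); origin at its centre; rolls when touched; may be absent
- small2: small polished stone ball, 22 mm in diameter, about 15 g, brown, dark or cream stone (the stone means nothing, the size does); origin at its centre; rolls when touched; may be absent
- small3: small polished stone ball, 22 mm in diameter, about 15 g, brown, dark or cream stone (the stone means nothing, the size does); origin at its centre; rolls when touched; may be absent
- small4: small polished stone ball, 22 mm in diameter, about 15 g, brown, dark or cream stone (the stone means nothing, the size does); origin at its centre; rolls when touched; may be absent
- small5: small polished stone ball, 22 mm in diameter, about 15 g, brown, dark or cream stone (the stone means nothing, the size does); origin at its centre; rolls when touched; may be absent
- goblet: silver goblet, 44 mm across, 80 mm tall, standing in front between case and tray; origin at the centre of its foot; to be left alone
- bowl: silver bowl, 100 mm across the rim, 55 mm tall; origin at the centre of its foot; to be left alone
- cup: brass cup, 80 mm across the rim, 70 mm tall; origin at the centre of its foot; to be left alone
- spoon1: silver spoon, 170 mm long, lying on the cloth; origin at its middle, x axis along it; to be left alone
- spoon2: silver spoon, 150 mm long, lying on the cloth; origin at its middle, x axis along it; to be left alone
- loupe: black jeweller's loupe, 30 mm across, 30 mm tall; origin at the centre of its underside; to be left alone

How it is judged:
By the outcome, as a careful person would: the job done as asked, in the order asked, and still so for the second after the job is handed in, with the robot touching nothing.
Of large1, large2, large3, small1, small2, small3, small4, small5 only 5 to 7 are there at a start; the rules pass over those that are not, and their reading is None.
At some moment in a run one of large1, large2, large3, small1, small2, small3, small4, small5 may be knocked a few centimetres aside while the robot is not near it.
Once in a run the grip may slacken for a moment while it holds something.
It also fails if it takes over 210 s, if anything falls off the work surface, if the arm or the gripper's body presses on something with over 40 N, if the wrist force passes 120 N, or if a joint passes its speed limit or range.

### The arm

A 7-joint arm with a two-finger parallel gripper is mounted at the origin on the work surface. World frame = base frame: x ahead of the robot, y to its left, z up, the work surface at z = 0. Lengths are in m, angles in rad, forces in N, time in s.
With the tool pointing down it reaches from about 0.4 to 0.85 m from the base axis. Payload 10.4 kg.
Tool frame: the origin (TCP) lies on the centre line of the jaws, within the pads' length; the fingertips stand 22 mm ahead of it and the grasp point (between the pads) lies 3 mm ahead of it; z points along the fingers, y is the line along which they close (so a half turn about z gives the same grasp; the last joint's range is limited). The gripper opens to 87 mm and grips with 3 to 60 N. Pads are 19 mm wide; open, the fingers measure 117 mm over their backs; the gripper's body (75 mm by 190 mm) begins 51 mm behind the grasp point.
Start: joints at [1.264, 0.332, -0.065, 1.46, 0.022, 1.35, -0.088], TCP at [0.175, -0.6, 0.206] pointing down, gripper open.
Joint ranges: [-2.6, 2.6], [-0.5, 2.12], [-1.47, 1.34], [0.16, 2.42], [-1.27, 4.41], [0.06, 2.06], [-2.6, 2.6]. Speed limits (rad/s): [2.22, 2.22, 2.79, 2.79, 3.14, 3.14, 3.14].

### API

Orientations are given as a unit quaternion [x, y, z, w].
In Python, from bench import r gives the robot as it stands.
- The arm moves only by the tool jog_arm, called after ">>>" by a JSON object that holds its "op" and its "data", one argument or row to a line. Schema: {"type":"object","properties":{"motion":{"type":"array","items":{"type":"number"},"minItems":5,"maxItems":60},"grip_n":{"type":"number"},"only":{"type":"string"},"quiet":{"type":"boolean"},"lines":{"type":"string"}},"required":["motion"],"additionalProperties":false}. motion is one flat list of numbers that holds 1 to 12 rows one after another, with no inner brackets; each row has 5 numbers: dx, dy, dz in m, then a turn about the tool's z in rad, then the finger opening in m; each row is the pose to reach, as a shift and turn from the pose commanded when the call began, along the tool's axes at that moment; what a row does not reach only later rows make up. A row lasts 1/10 s, in which the tool goes at most 0.05 m and 0.15 rad, less where a joint would pass 70% of its speed; a pose out of reach is approached as far as the arm can. The fingers move at their own pace and stop on an object; grip_n is the grip in N (left out, the last holds). Time passes only in rows, so rows that do not move let the fingers close. The tool returns the time, the measured TCP pose, the force, the opening and the grip force at its end. only (a regular expression) keeps the lines of the reply that match it, lines (a string "A,B") keeps lines A to B, and quiet returns only ok. Input that does not fit is refused with a message, and nothing moves.
- r.read_state(): the state, without advancing time (a new reading comes with each control period).
- r.camera(name): name is "scene" or "top" or "wrist"; returns a dict with "img" (400x640x3 uint8, red, green, blue), "fx", "fy", "cx", "cy" (pixels), "k1" (the pictures are not rectified: a ray, as slopes to the right and down, at radius r is drawn at 1 + k1 r^2 times it, then the intrinsics apply), "pose" (4x4, takes a point from camera to world coordinates). Camera axes: x right, y down, z forward; pixel columns grow to the right and rows downward; lengths in m; the calibration is good to about 2 mm. A picture is of the moment at which its call begins. There is no depth.
- r.close_job(): hands the job in; it is judged then, once.
The state is a dict: "time": time; "joint_positions": joint angles; "joint_vel": joint speeds; "joint_torque": joint torques, N m; "ee_pos": TCP position; "eef_rot": TCP orientation; "ft_force": force on the tool from outside, world axes, zero at the start; "torque": the same for the moment, N m; "width": finger opening in m; "grip_force": force on a finger pad.
Only numpy, scipy, OpenCV 4.12 (cv2) and the standard library are available. Lean on these libraries where they do the work, as an engineer would, in place of code of your own. Each camera call takes 0.05 s, during which the arm holds its last target. There are 200 camera calls.

## Working session

There is one attempt and no reset: what is moved stays moved. The work goes in short steps, Python scripts to look and compute and a tool call to move; the robot and the scene stay as the last step left them, time stands still between calls to the robot, and variables do not carry over. Pictures are saved under pics/ and viewed, at most 14 in all, crops included, and the job is handed in when it is done.

```bash
ls; mkdir -p pics; python3 - <<'E'
from bench import r
import cv2,numpy as np
s=r.read_state();print({k:np.round(v,3) for k,v in s.items()})
for n in("top","scene"):
    c=r.camera(n);cv2.imwrite(f"pics/{n}0.png",c["img"][:,:,::-1]);print(n,c["fx"],c["fy"],c["cx"],c["cy"],c["k1"],np.round(c["pose"],3).tolist())
E
```

```text
bench.py
pics
{'time': np.float64(0.0), 'joint_positions': array([ 1.264,  0.333, -0.065,  1.461,  0.022,  1.35 , -0.088]), 'joint_vel': array([ 0.   , -0.001, -0.   , -0.003,  0.001, -0.001,  0.001]), 'joint_torque': array([ 0.0000e+00, -6.2325e+01,  2.5000e-02, -3.8990e+01, -6.1000e-02,
        4.0000e-02,  0.0000e+00]), 'ee_pos': array([ 0.175, -0.6  ,  0.205]), 'eef_rot': array([ 0.99 ,  0.141, -0.   , -0.001]), 'ft_force': array([-0.205,  0.214,  0.206]), 'torque': array([ 0.006, -0.024, -0.001]), 'grip_force': np.float64(0.0), 'width': np.float64(0.087)}
top 520.0613233083016 520.0613233083016 320.13050124744854 193.97630516845504 -0.14270459158408652 [[-0.028, -0.994, 0.105, 0.39], [-1.0, 0.029, 0.001, -0.002], [-0.004, -0.105, -0.994, 1.856], [0.0, 0.0, 0.0, 1.0]]
scene 416.3284999249764 416.3284999249764 318.1392195815235 199.94118233952253 0.02060739578816286 [[-0.694, 0.597, -0.402, 1.054], [0.72, 0.578, -0.384, 0.437], [0.003, -0.556, -0.831, 1.022], [0.0, 0.0, 0.0, 1.0]]
```

View pics/top0.png

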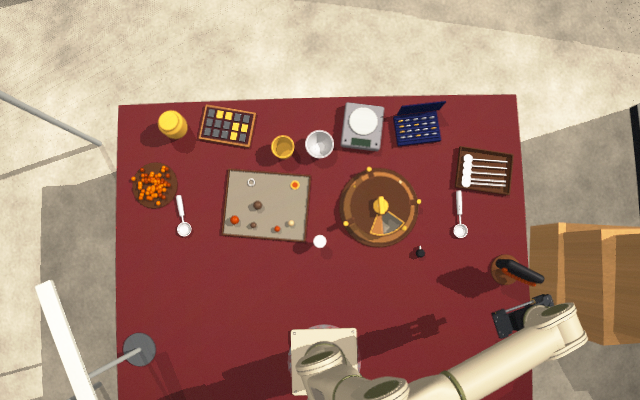

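View pics/scene0.png

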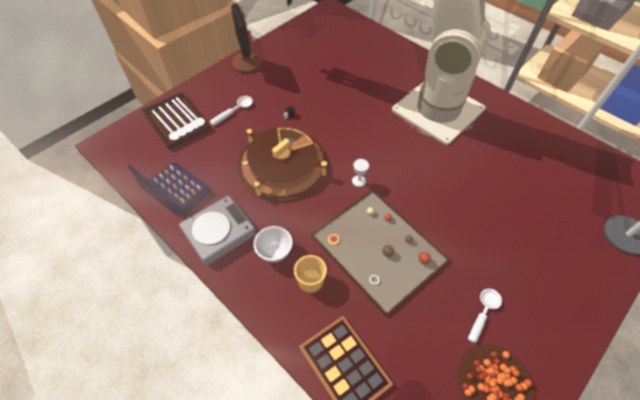

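The top view shows the tray around (265,205) with five balls, roughly at (257,205), (235,220), (253,225), (277,229) and (291,223). The case is around (379,207), with its window facing the robot. I'll write the helpers and zoom in.

```bash
cat > h.py <<'E'
from bench import r
import cv2,numpy as np
from scipy.spatial.transform import Rotation as R
def und(c,uv):
    K=np.array([[c["fx"],0,c["cx"]],[0,c["fy"],c["cy"]],[0,0,1.]])
    return cv2.undistortPoints(np.float64(uv).reshape(-1,1,2),K,np.array([c["k1"],0,0,0.])).reshape(-1,2)
def ground(c,uv,z):
    n=und(c,uv);P=np.array(c["pose"]);d=np.c_[n,np.ones(len(n))]@P[:3,:3].T;o=P[:3,3]
    return o+d*((z-o[2])/d[:,2])[:,None]
def pix(c,p):
    P=np.array(c["pose"]);q=(np.atleast_2d(p)-P[:3,3])@P[:3,:3];n=q[:,:2]/q[:,2:]
    n=n*(1+c["k1"]*(n**2).sum(1))[:,None];return n*[c["fx"],c["fy"]]+[c["cx"],c["cy"]]
def blobs(c,box,rad=.016,zc=.02,dbg=False):
    """ball-like blobs on the felt: box = world xmin,xmax,ymin,ymax"""
    im=cv2.cvtColor(c["img"],cv2.COLOR_RGB2LAB).astype(float)
    return im
def tool(dxyz,yaw=0):
    s=r.read_state();M=R.from_quat(s["eef_rot"]).as_matrix();return M.T@np.array(dxyz)
def yaw():  # world angle of tool y axis and x axis, deg
    M=R.from_quat(r.read_state()["eef_rot"]).as_matrix();return [np.degrees(np.arctan2(M[1,i],M[0,i])) for i in(0,1)]
def to(p,ang=None):
    """tool-frame shift to world TCP p; turn so tool y lies at world angle ang (mod 180)"""
    s=r.read_state();d=tool(np.array(p)-s["ee_pos"]);t=0
    if ang is not None:
        t=-(ang-yaw()[1]); t=(t+90)%180-90
    print("shift",np.round(d,4),"turn",round(np.radians(t),3),"at",np.round(s["ee_pos"],4),"yawy",round(yaw()[1],1),"q7",round(s["joint_positions"][6],2),"t",round(s["time"],1))
def save(img,n,scale=1):cv2.imwrite(f"pics/{n}.png",cv2.resize(img,None,fx=scale,fy=scale,interpolation=cv2.INTER_CUBIC)[:,:,::-1])
E
python3 - <<'E'
from h import *
c=r.camera("top");a=c["img"]
A=cv2.resize(a[160:255,215:435],None,fx=3.6,fy=3.6,interpolation=cv2.INTER_CUBIC)
save(A,"top1")
print("tray corners",ground(c,[[226,170],[310,174],[307,243],[220,235]],.012).round(3).tolist())
print("balls",ground(c,[[257,205],[235,220],[253,225],[277,229],[291,223]],.02).round(3).tolist())
print("pillars",ground(c,[[369,169],[419,201],[346,223]],.061).round(3).tolist())
print("gob",ground(c,[[319,241]],.08).round(3).tolist())
print(yaw());to([.52,.16,.33])
E
```

```text
tray corners [[0.682, 0.337, 0.012], [0.659, 0.034, 0.012], [0.413, 0.051, 0.012], [0.449, 0.361, 0.012]]
balls [[0.552, 0.225, 0.02], [0.501, 0.305, 0.02], [0.481, 0.241, 0.02], [0.465, 0.156, 0.02], [0.485, 0.106, 0.02]]
pillars [[0.663, -0.173, 0.061], [0.546, -0.343, 0.061], [0.477, -0.086, 0.061]]
gob [[0.418, 0.008, 0.08]]
[np.float64(16.2586482351319), np.float64(-73.74135551277429)]
shift [ 0.544  -0.6328 -0.1242] turn 0.0 at [ 0.1749 -0.5997  0.2051] yawy -73.7 q7 -0.09 t 0.1
```

View pics/top1.png

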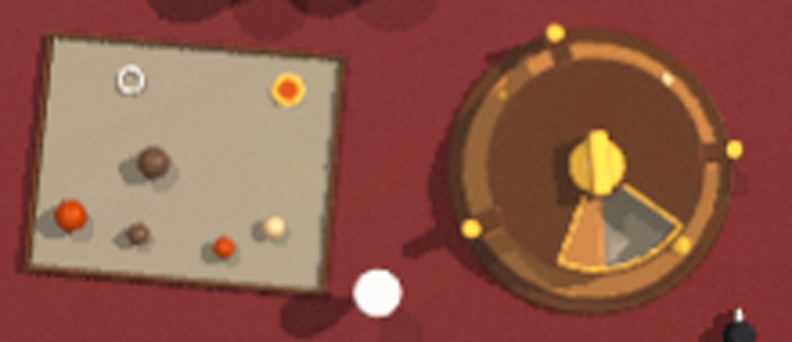

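The crop shows five balls. Large: dark at (153,162), red at (70,215). Small: dark at (138,233), red at (223,246), cream at (275,227). On the case rim are the large dome at (685,243), the small dome at (503,93) and the chip at (667,77). The pillars are at (556,33), (734,149) and (471,229), and the knob bar runs from (598,130) to (600,195).

```bash
python3 - <<'E'
from h import *
c=r.camera("top")
f=lambda l:np.array(l)/3.6+[215,160]-.4
q=ground(c,f([[556,33],[734,149],[471,229]]),.059)[:,:2]
a=np.radians([0,-100,100]);m=.135*np.c_[np.cos(a),np.sin(a)]
# rigid fit
mc,qc=m-m.mean(0),q-q.mean(0);th=np.arctan2((mc[:,0]*qc[:,1]-mc[:,1]*qc[:,0]).sum(),(mc*qc).sum())
Rm=np.array([[np.cos(th),-np.sin(th)],[np.sin(th),np.cos(th)]]);o=q.mean(0)-Rm@m.mean(0)
print("case",o.round(4),np.degrees(th).round(2),(q-(m@Rm.T+o)).round(4).tolist())
for n,p,z,b in(("L",[685,243],.055,45),("S",[503,93],.055,225),("C",[667,77],.05,135)):
    w=ground(c,f([p]),z)[0,:2]-o;g=np.degrees(np.arctan2(w[1],w[0])-th);print(n,np.hypot(*w).round(3),"wheel",(g-b)%360)
k=ground(c,f([[598,130],[600,195]]),.092);print("knob",k.round(3))
win=o-Rm@[.07,0];print("win",win)
to([*o,.2])
E
```

```text
case [ 0.5342 -0.2074] 14.96 [[-0.0001, -0.0008], [0.0006, 0.0001], [-0.0004, 0.0006]]
L 0.113 wheel 167.28523460138365
S 0.114 wheel 169.9536169264137
C 0.113 wheel 169.27488838589414
knob [[ 0.565 -0.207  0.092]
 [ 0.504 -0.206  0.092]]
win [ 0.46656305 -0.22551205]
shift [ 0.4548 -0.2761  0.0055] turn 0.0 at [ 0.1749 -0.5998  0.2053] yawy -73.7 q7 -0.09 t 0.2
```

>>> {"op": "jog_arm", "data": {
  "motion": [0.1, -0.06, 0, 0.1, 0.087, 0.2, -0.12, 0, 0.22, 0.087, 0.3, -0.18, 0, 0.22, 0.087, 0.4, -0.24, 0, 0.22, 0.087, 0.455, -0.276, 0.005, 0.22, 0.087, 0.455, -0.276, 0.005, 0.22, 0.06, 0.455, -0.276, 0.005, 0.22, 0.06, 0.455, -0.276, 0.005, 0.22, 0.06, 0.455, -0.276, 0.005, 0.22, 0.06, 0.455, -0.276, 0.005, 0.22, 0.06, 0.455, -0.276, 0.005, 0.22, 0.06, 0.455, -0.276, 0.005, 0.22, 0.06],
  "grip_n": 20
}}

```text
time: 1.4
ee_pos: [0.5372, -0.2021, 0.2004]
eef_rot: [0.999, 0.036, 0.0, -0.001]
ft_force: [-0.8, 0.0, -0.1]
width: 0.0604
grip_force: 0.0
```

```bash
python3 - <<'E'
from h import *
to([.5342,-.2074,.085],-86.5);c=r.camera("wrist");save(c["img"],"w0");print(c["fx"],np.round(c["pose"],3).tolist())
E
```

```text
shift [-0.0035  0.0053  0.1154] turn 0.01 at [ 0.5372 -0.2021  0.2004] yawy -85.9 q7 -1.29 t 1.4
331.67758203847575 [[0.073, -0.961, -0.266, 0.609], [-0.997, -0.071, -0.017, -0.197], [-0.003, 0.267, -0.964, 0.379], [0.0, 0.0, 0.0, 1.0]]
```

View pics/w0.png

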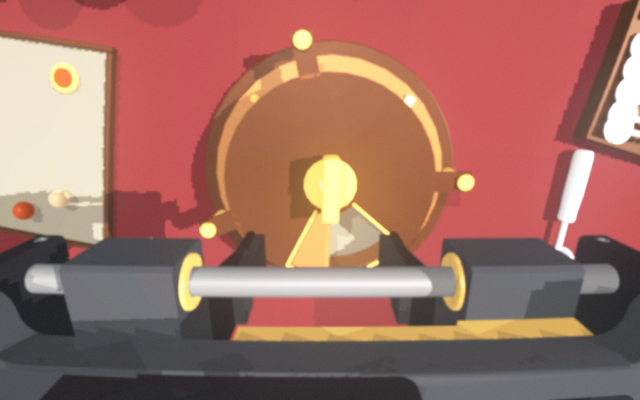

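The wrist view shows the knob bar at about (331,155)–(331,222) and pillars at (303,39), (466,182) and (208,230). I'll use these to refine the case pose.

```bash
cat >> h.py <<'E'
def casefit(c,px):
    q=ground(c,px,.059)[:,:2];a=np.radians([0,-100,100]);m=.135*np.c_[np.cos(a),np.sin(a)]
    mc,qc=m-m.mean(0),q-q.mean(0);th=np.arctan2((mc[:,0]*qc[:,1]-mc[:,1]*qc[:,0]).sum(),(mc*qc).sum())
    Rm=np.array([[np.cos(th),-np.sin(th)],[np.sin(th),np.cos(th)]]);o=q.mean(0)-Rm@m.mean(0)
    return o,th,q-(m@Rm.T+o)
E
python3 - <<'E'
from h import *
c=r.camera("wrist");o,th,e=casefit(c,[[303,39],[466,182],[208,230]]);print(o,np.degrees(th),e.round(4).tolist())
print("knob",ground(c,[[331,156],[331,222]],.092).round(4).tolist())
for n,p,b in(("S",[254,98],225),("C",[410,101],135)):
    w=ground(c,[p],.053)[0,:2]-o;print(n,np.hypot(*w),(np.degrees(np.arctan2(w[1],w[0])-th)-b)%360)
E
```

```text
[ 0.53563253 -0.21314116] 14.943585438287235 [[0.0003, -0.0002], [0.0001, -0.0001], [-0.0004, 0.0003]]
knob [[0.568, -0.2103, 0.092], [0.5077, -0.2149, 0.092]]
S 0.10977359273671941 165.58162849594834
C 0.10940606140237194 170.7015396157315
```

>>> {"op": "jog_arm", "data": {
  "motion": [0, 0, 0, 0, 0.06, 0, 0, 0, 0, 0.06]
}}

```text
time: 1.7
ee_pos: [0.5337, -0.2092, 0.2008]
eef_rot: [1.0, 0.031, -0.0, 0.0]
ft_force: [0.0, -0.1, 0.9]
width: 0.0597
grip_force: 0.0
```

```bash
python3 - <<'E'
from h import *
c=r.camera("wrist")
hsv=cv2.cvtColor(c["img"],cv2.COLOR_RGB2HSV);m=cv2.inRange(hsv,(20,120,200),(35,255,255))
n,l,s,ct=cv2.connectedComponentsWithStats(m)
for i in range(1,n):
    if s[i,4]>25:print(s[i],ct[i].round(1))
to([.5342,-.2074,.085],-86.5)
E
```

```text
[283  32  19  13  30] [291.2  39.8]
[242  91   8   8  44] [245.4  94.1]
[405  96  28  56 360] [419.8 120.2]
[ 284  151   60  116 1491] [308.8 207.9]
[451 169   8  16  26] [453.5 176.6]
[345 198  44  37  51] [366.2 214.6]
[194 220  15   9  89] [200.3 224.2]
[182 254  20  21 172] [193. 261.]
[453 256  11  54 241] [458.6 284.6]
[182 281  19  30 161] [190.9 299.5]
[509 320  42  16 273] [531.2 326.5]
[458 322   9  10  26] [461.8 326. ]
[480 322   9  12  28] [484.4 326.9]
[409 327  43  12 272] [429.8 330.2]
[294 328  41   9 234] [312.4 330.9]
shift [ 0.0005 -0.0017  0.1158] turn 0.0 at [ 0.5338 -0.209   0.2008] yawy -86.5 q7 -1.29 t 1.8
```

```bash
python3 - <<'E'
from h import *
c=r.camera("wrist");hsv=cv2.cvtColor(c["img"],cv2.COLOR_RGB2HSV)
out=[]
for u,v in((294,37),(457,179),(200,225)):
    w=hsv[v-16:v+17,u-16:u+17];m=cv2.inRange(w,(18,110,150),(36,255,255));n,l,s,ct=cv2.connectedComponentsWithStats(m)
    i=1+s[1:,4].argmax();out.append(s[i,:2]+s[i,2:4]/2-.5+[u-16,v-16]);print(s[i],out[-1])
o,th,e=casefit(c,out);print(o,np.degrees(th),e.round(4).tolist());save(c["img"][20:260,170:490],"w1",2.4)
E
```

```text
[ 5  5 20 19 63] [292.5  35. ]
[10  6 17 17 58] [459. 177.]
[ 10  11  16  16 127] [201.5 227.5]
[ 0.53708632 -0.20947351] 15.181819135072317 [[0.0003, 0.0002], [-0.0002, -0.0002], [-0.0001, 0.0]]
```

View pics/w1.png

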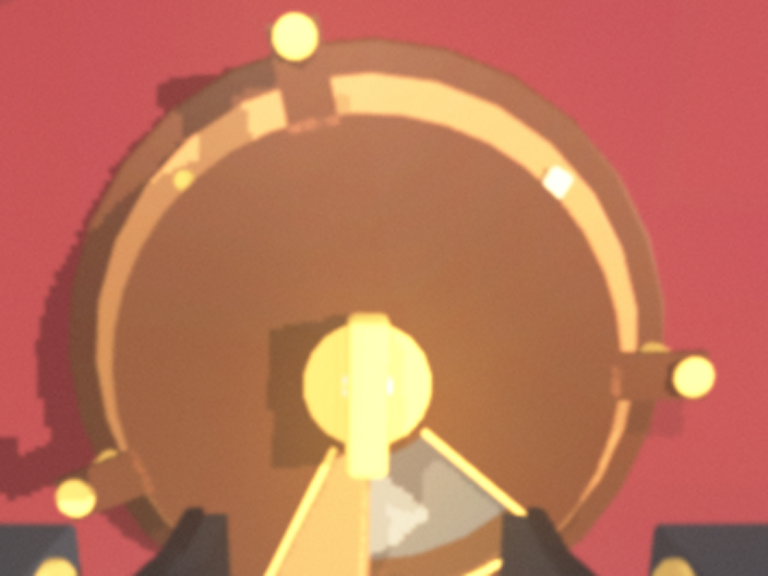

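The close-up shows the bar from (369,313) to (369,478) with its length along the tool's x, and the closed sector and the large compartment sharing the window. I'll go down, grip and turn the wheel by −33.5°.

>>> {"op": "jog_arm", "data": {
  "motion": [0.002, -0.0005, 0.05, 0, 0.06, 0.002, -0.0005, 0.09, 0, 0.06, 0.002, -0.0005, 0.116, 0, 0.06, 0.002, -0.0005, 0.116, 0, 0.06, 0.002, -0.0005, 0.116, 0, 0.06, 0.002, -0.0005, 0.116, 0, 0, 0.002, -0.0005, 0.116, 0, 0, 0.002, -0.0005, 0.116, 0, 0, 0.002, -0.0005, 0.116, 0, 0, 0.002, -0.0005, 0.116, 0, 0, 0.002, -0.0005, 0.116, 0, 0, 0.002, -0.0005, 0.116, 0, 0],
  "grip_n": 25
}}

```text
time: 3.0
ee_pos: [0.5365, -0.207, 0.0848]
eef_rot: [0.999, 0.032, -0.0, 0.0]
ft_force: [0.3, 0.8, -0.0]
width: 0.0121
grip_force: 0.0
```

>>> {"op": "jog_arm", "data": {
  "motion": [0, 0, 0, 0.1, 0, 0, 0, 0, 0.2, 0, 0, 0, 0, 0.3, 0, 0, 0, 0, 0.4, 0, 0, 0, 0, 0.5, 0, 0, 0, 0, 0.585, 0, 0, 0, 0, 0.585, 0, 0, 0, 0, 0.585, 0, 0, 0, 0, 0.585, 0]
}}

```text
time: 3.9
ee_pos: [0.5365, -0.207, 0.0847]
eef_rot: [0.966, -0.257, 0.0, 0.0]
ft_force: [0.8, 0.1, 0.7]
width: 0.0005
grip_force: 0.0
```

```bash
python3 -c "
from h import *
print(yaw(),r.read_state()['joint_positions'].round(2))"
```

```text
[np.float64(-29.74755036010282), np.float64(-119.74755041727077)] [ 0.54  0.34 -0.3   1.73  0.11  1.09 -1.89]
```

```bash
python3 - <<'E'
from h import *
a=r.camera("wrist");b=r.camera("scene");print(b["img"].shape)
save(np.hstack([a["img"][100:400,120:520],cv2.resize(b["img"][90:210,210:350],(400,300))]),"w2")
E
```

```text
(400, 640, 3)
```

View pics/w2.png

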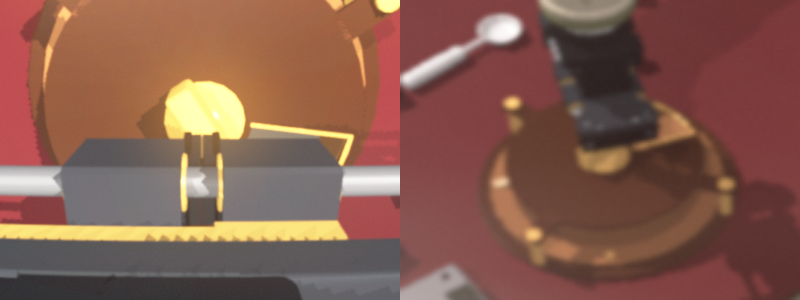

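The fingers are fully closed (at (204,150)) and the bar still leans up-left at (165,95)–(200,130). So the wheel did not turn and the grip missed the bar. I'll check where the bar really is.

```bash
python3 - <<'E'
from h import *
s=r.read_state();c=r.camera("wrist");P=c["pose"];d=r.camera("scene")
print(s["ee_pos"],s["width"],P.round(3).tolist())
t=R.from_quat(s["eef_rot"]).as_matrix()[:,2]
print("tip/tcp/axis.092 in wrist",pix(c,[s["ee_pos"]+.022*t,s["ee_pos"],[.536,-.2085,.092],[.536,-.2085,.062]]).round(0).tolist())
print("same scene",pix(d,[s["ee_pos"]+.022*t,s["ee_pos"],[.536,-.2085,.092],[.536,-.2085,.062]]).round(0).tolist())
print("disk",ground(c,[[325,210]],.062),ground(c,[[325,210]],.08))
p=cv2.imread("pics/scene0.png");save(cv2.resize(p[110:215,210:350,::-1],None,fx=5.4,fy=5.4,interpolation=cv2.INTER_CUBIC),"s1")
E
```

```text
[ 0.53647807 -0.20706282  0.08471598] 0.0004484833294398963 [[-0.496, -0.837, -0.233, 0.599], [-0.868, 0.477, 0.133, -0.243], [-0.001, 0.268, -0.963, 0.263], [0.0, 0.0, 0.0, 1.0]]
tip/tcp/axis.092 in wrist [[322.0, 224.0], [322.0, 237.0], [325.0, 242.0], [324.0, 223.0]]
same scene [[283.0, 151.0], [282.0, 146.0], [282.0, 144.0], [282.0, 151.0]]
disk [[ 0.54362173 -0.21345598  0.062     ]] [[ 0.54859679 -0.21608266  0.08      ]]
```

View pics/s1.png

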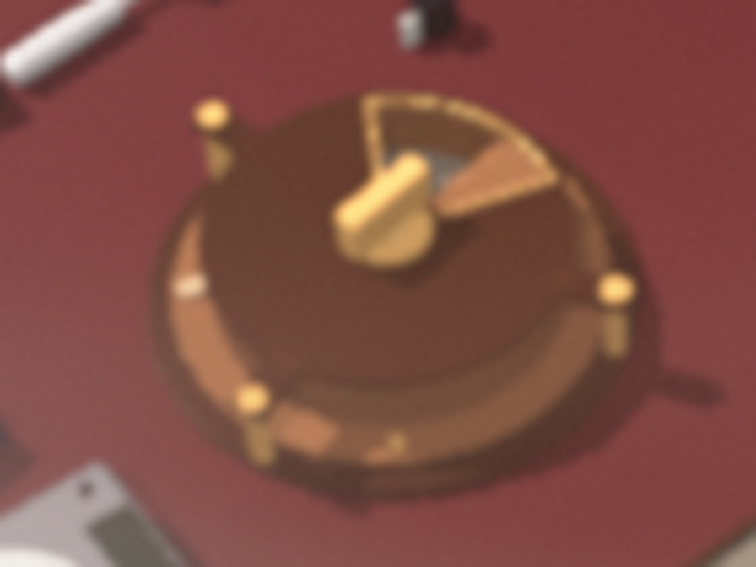

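>>> {"op": "jog_arm", "data": {
  "motion": [0, 0, 0, 0, 0.06, 0, 0, 0, 0, 0.06, 0, 0, 0, 0, 0.06, 0, 0, 0, -0.1, 0.06, 0, 0, 0, -0.25, 0.06, 0, 0, 0, -0.4, 0.06, 0, 0, 0, -0.585, 0.06, 0, 0, 0.003, -0.585, 0.06, 0, 0, 0.003, -0.585, 0.06, 0, 0, 0.003, -0.585, 0.06],
  "grip_n": 25
}}

```text
time: 5.1
ee_pos: [0.5365, -0.2071, 0.0818]
eef_rot: [1.0, 0.031, 0.0, 0.0]
ft_force: [-0.5, 0.8, 0.3]
width: 0.0593
grip_force: 0.0
```

>>> {"op": "jog_arm", "data": {
  "motion": [0, 0, 0, 0, 0, 0, 0, 0, 0, 0, 0, 0, 0, 0, 0, 0, 0, 0, 0, 0]
}}

```text
time: 5.5
ee_pos: [0.5366, -0.207, 0.0818]
eef_rot: [0.999, 0.032, 0.0, 0.0]
ft_force: [0.0, 0.0, 0.1]
width: 0.0355
grip_force: 0.0
```

>>> {"op": "jog_arm", "data": {
  "motion": [0, 0, 0, 0, 0, 0, 0, 0, 0, 0]
}}

```text
time: 5.7
ee_pos: [0.5365, -0.207, 0.0817]
eef_rot: [0.999, 0.032, 0.0, 0.0]
ft_force: [-0.8, 0.1, 0.2]
width: 0.0199
grip_force: 0.0
```

```bash
python3 - <<'E'
from h import *
a=r.camera("wrist");s=r.read_state();print(s["width"],s["grip_force"],yaw())
save(a["img"][100:400,120:520],"w3",2)
E
```

```text
0.016141578868270494 0.0 [np.float64(3.6533352098143297), np.float64(-86.346665106742)]
```

View pics/w3.png

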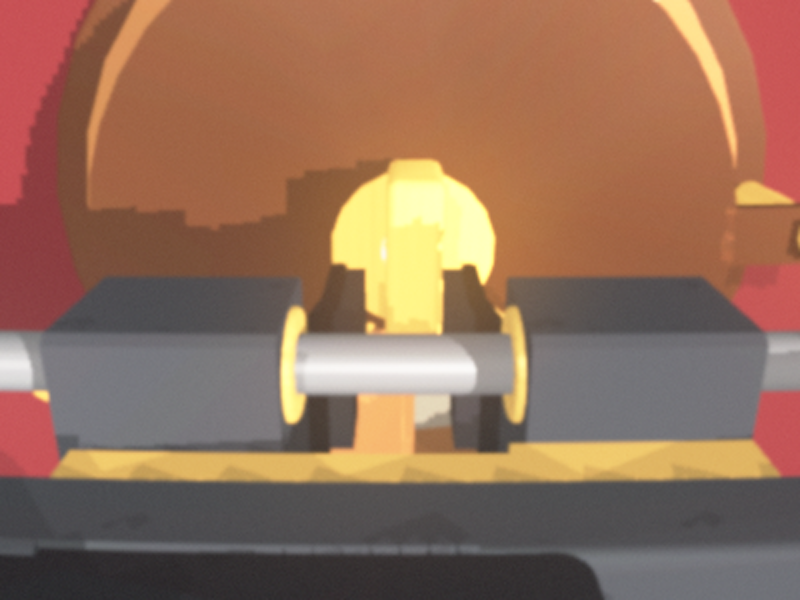

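The fingers at (347,310) and (462,310) straddle the bar at (415,250). I'll carry on closing and watch the width.

>>> {"op": "jog_arm", "data": {
  "motion": [0, 0, 0, 0, 0]
}}

```text
time: 5.85
ee_pos: [0.5365, -0.207, 0.0818]
eef_rot: [0.999, 0.032, 0.0, 0.0]
ft_force: [-0.0, 0.1, 0.1]
width: 0.0077
grip_force: 0.0
```

>>> {"op": "jog_arm", "data": {
  "motion": [0, 0, 0, 0, 0]
}}

```text
time: 5.95
ee_pos: [0.5365, -0.2071, 0.0818]
eef_rot: [0.999, 0.032, 0.0, 0.0]
ft_force: [0.4, 0.2, -0.1]
width: 0.003
grip_force: 0.0
```

>>> {"op": "jog_arm", "data": {
  "motion": [0, 0, 0, 0, 0, 0, 0, 0, 0, 0]
}}

```text
time: 6.15
ee_pos: [0.5365, -0.207, 0.0817]
eef_rot: [0.999, 0.032, 0.0, 0.0]
ft_force: [-0.2, -0.4, 0.5]
width: 0.0006
grip_force: 0.0
```

>>> {"op": "jog_arm", "data": {
  "motion": [0, 0, 0, 0, 0.05, 0, 0, 0, 0, 0.05, 0, 0, 0, 0, 0.05, 0, 0, 0, 0, 0.05, 0, 0, 0, 0, 0.05, 0, 0, 0.001, 0, 0.05, 0, 0, 0.002, 0, 0.05, 0, 0, 0.003, 0, 0.05, 0, 0, 0.003, 0, 0.05]
}}

```text
time: 7.05
ee_pos: [0.5364, -0.207, 0.0785]
eef_rot: [0.999, 0.032, -0.0, -0.0]
ft_force: [0.1, 0.1, -0.1]
width: 0.0493
grip_force: 0.0
```

>>> {"op": "jog_arm", "data": {
  "motion": [0, 0, 0.001, 0, 0.05, 0, 0, 0.002, 0, 0.05, 0, 0, 0.002, 0, 0.05]
}}

```text
time: 7.35
ee_pos: [0.5364, -0.207, 0.0766]
eef_rot: [0.999, 0.032, -0.0, -0.0]
ft_force: [-0.5, -0.8, -0.5]
width: 0.05
grip_force: 0.0
```

```bash
python3 - <<'E'
from h import *
s=r.read_state();t=s["ee_pos"];M=R.from_quat(s["eef_rot"]).as_matrix()
# body corners (bottom face) projected into scene, and mask of dark pixels there
d=r.camera("scene")
for zz in(-.048,-.078):
    print(zz,pix(d,[t+M@[a,b,zz] for a in(-.0375,.0375) for b in(-.095,.095)]).round(0).tolist())
save(d["img"][70:190,210:370],"s2",5)
E
```

```text
-0.048 [[315.0, 146.0], [266.0, 114.0], [297.0, 161.0], [249.0, 128.0]]
-0.078 [[315.0, 138.0], [265.0, 107.0], [296.0, 154.0], [247.0, 121.0]]
```

View pics/s2.png

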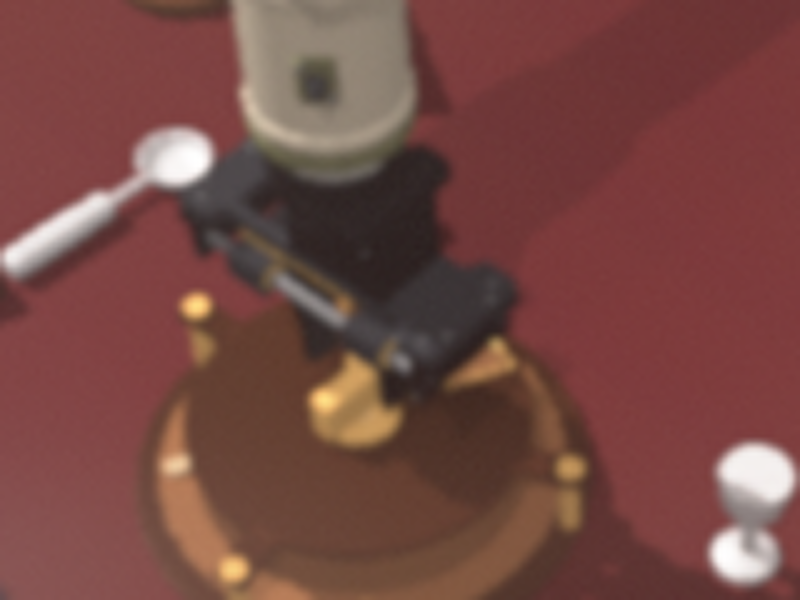

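The tips at (320,350) and (395,400) end well above the lid, although the reported TCP would put them in it. The tool is therefore about 35–40 mm higher than it reads. I'll go down in small steps, watching the force.

>>> {"op": "jog_arm", "data": {
  "motion": [0, 0.002, 0.005, 0, 0.05, 0, 0.002, 0.01, 0, 0.05, 0, 0.002, 0.015, 0, 0.05, 0, 0.002, 0.015, 0, 0.05]
}}

```text
time: 7.8
ee_pos: [0.5361, -0.2088, 0.0607]
eef_rot: [0.999, 0.032, -0.001, -0.0]
ft_force: [-0.7, 0.0, -0.4]
width: 0.05
grip_force: 0.0
```

>>> {"op": "jog_arm", "data": {
  "motion": [0, 0, 0.003, 0, 0.0, 0, 0, 0.006, 0, 0, 0, 0, 0.006, 0, 0, 0, 0, 0.006, 0, 0, 0, 0, 0.006, 0, 0, 0, 0, 0.006, 0, 0, 0, 0, 0.006, 0, 0],
  "grip_n": 25
}}

```text
time: 8.5
ee_pos: [0.5368, -0.2099, 0.0559]
eef_rot: [1.0, 0.032, 0.0, 0.0]
ft_force: [1.8, -4.3, -0.9]
width: 0.0156
grip_force: 24.9
```

>>> {"op": "jog_arm", "data": {
  "motion": [0, 0, 0, 0, 0, 0, 0, 0, 0, 0]
}}

```text
time: 8.7
ee_pos: [0.5368, -0.2098, 0.0559]
eef_rot: [0.999, 0.032, 0.0, 0.001]
ft_force: [1.3, -5.0, -1.3]
width: 0.0158
grip_force: 24.9
```

>>> {"op": "jog_arm", "data": {
  "motion": [0, 0, 0, 0.1, 0, 0, 0, 0, 0.2, 0, 0, 0, 0, 0.3, 0, 0, 0, 0, 0.4, 0, 0, 0, 0, 0.5, 0, 0, 0, 0, 0.59, 0, 0, 0, 0, 0.59, 0, 0, 0, 0, 0.59, 0, 0, 0, 0, 0.59, 0]
}}

```text
time: 9.6
ee_pos: [0.537, -0.2091, 0.0559]
eef_rot: [0.966, -0.259, 0.0, -0.0]
ft_force: [2.7, -3.0, -0.5]
width: 0.016
grip_force: 25.0
```

>>> {"op": "jog_arm", "data": {
  "motion": [0, 0, 0, 0, 0.06, 0, 0, 0, 0, 0.06, 0, 0, 0, 0, 0.06, 0, 0, -0.04, 0, 0.06, 0, 0, -0.08, 0, 0.06, 0, 0, -0.13, 0, 0.06, 0, 0, -0.18, 0, 0.06, 0, 0, -0.18, 0, 0.06, 0, 0, -0.18, 0, 0.06, 0, 0, -0.18, 0, 0.06]
}}

```text
time: 10.6
ee_pos: [0.536, -0.2087, 0.2345]
eef_rot: [0.966, -0.26, -0.001, -0.0]
ft_force: [-0.9, 0.1, -0.2]
width: 0.06
grip_force: 0.0
```

```bash
python3 - <<'E'
from h import *
c=r.camera("top");a=c["img"]
save(a[160:255,215:435],"top2",3.6)
to([.53,.19,.3],-90);print(yaw())
E
```

```text
shift [-0.2054 -0.3419 -0.0654] turn -0.526 at [ 0.5358 -0.2087  0.2342] yawy -120.1 q7 -1.85 t 10.7
[np.float64(-30.13622930260244), np.float64(-120.13615872763673)]
```

View pics/top2.png

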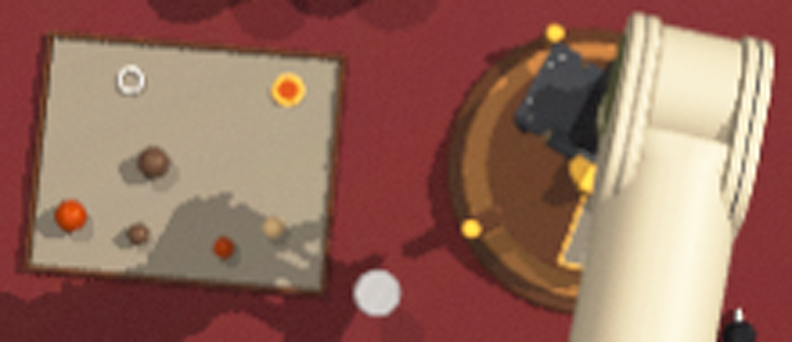

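The tray is unchanged, and the part of the window I can see now shows grey compartment floor. Next I'll move above the tray and measure the balls with the wrist camera.

>>> {"op": "jog_arm", "data": {
  "motion": [-0.02, -0.03, -0.05, 0, 0.07, -0.045, -0.075, -0.065, -0.1, 0.07, -0.07, -0.115, -0.065, -0.2, 0.07, -0.095, -0.155, -0.065, -0.3, 0.07, -0.12, -0.2, -0.065, -0.4, 0.07, -0.145, -0.24, -0.065, -0.5, 0.07, -0.17, -0.28, -0.065, -0.526, 0.07, -0.19, -0.32, -0.065, -0.526, 0.07, -0.205, -0.342, -0.065, -0.526, 0.07, -0.205, -0.342, -0.065, -0.526, 0.07, -0.205, -0.342, -0.065, -0.526, 0.07, -0.205, -0.342, -0.065, -0.526, 0.07]
}}

```text
time: 11.85
ee_pos: [0.5313, 0.188, 0.2999]
eef_rot: [1.0, -0.001, -0.001, 0.001]
ft_force: [0.6, 0.2, -0.4]
width: 0.0701
grip_force: 0.0
```

```bash
python3 - <<'E'
from h import *
c=r.camera("wrist");save(c["img"],"w4");print(pix(c,[[.552,.225,.02],[.501,.305,.02],[.481,.241,.02],[.465,.156,.02],[.485,.106,.02]]).round(0).tolist())
E
```

```text
[[295.0, 146.0], [240.0, 183.0], [285.0, 196.0], [344.0, 207.0], [379.0, 193.0]]
```

View pics/w4.png

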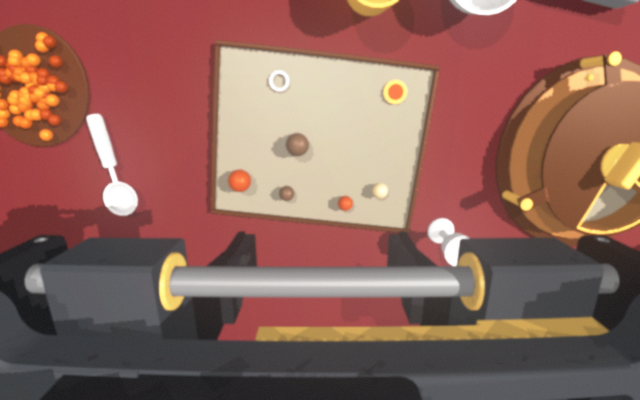

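The wrist view agrees: large dark (297,145), large red (240,181), small dark (287,193), small red (345,203), small cream (380,190). Next is a detector.

```bash
cat >> h.py <<'E'
def balls(c,guess,rad,win=16,thr=14):
    """refine ball near guessed pixel: blob in Lab differing from felt, chroma-weighted to ignore shadow"""
    lab=cv2.cvtColor(cv2.GaussianBlur(c["img"],(3,3),0),cv2.COLOR_RGB2LAB).astype(float)
    u,v=map(int,guess);w=lab[v-win:v+win+1,u-win:u+win+1];core=lab[v-1:v+2,u-1:u+2].reshape(-1,3).mean(0)
    bg=np.median(w.reshape(-1,3),0)
    m=(np.hypot(w[...,1]-bg[1],w[...,2]-bg[2])>.45*np.hypot(*(core-bg)[1:])).astype(np.uint8) if np.hypot(*(core-bg)[1:])>12 else (abs(w[...,0]-core[0])<.5*abs(bg[0]-core[0])).astype(np.uint8)
    m=cv2.morphologyEx(m,cv2.MORPH_OPEN,np.ones((2,2),np.uint8));n,l,s,ct=cv2.connectedComponentsWithStats(m)
    i=l[win,win] or 1+s[1:,4].argmax();cn=cv2.findContours((l==i).astype(np.uint8),cv2.RETR_EXTERNAL,cv2.CHAIN_APPROX_NONE)[0][0]
    (x,y),rr=cv2.minEnclosingCircle(cn);p=np.array([x+u-win,y+v-win])
    return p,rr,ground(c,[p],.006+rad)[0],core.round(),bg.round()
E
python3 - <<'E'
from h import *
c=r.camera("wrist")
for g,q in(((297,145),.016),((240,181),.016),((287,193),.011),((345,203),.011),((380,190),.011)):
    p,rr,w,core,bg=balls(c,g,q);print(p,round(rr,1),w.round(4),core,bg)
# case check: wheel
out=[]
s=r.read_state();print(s["ee_pos"],c["pose"][:3,3]-s["ee_pos"])
E
```

```text
[297.5 144.5] 2.9 [0.555  0.2214 0.022 ] [160. 139. 148.] [172. 130. 143.]
[240.27272797 181.5       ] 11.3 [0.5034 0.3033 0.022 ] [180. 165. 175.] [181. 131. 144.]
[287.5       194.0714283] 6.8 [0.4837 0.2376 0.017 ] [164. 140. 148.] [211. 129. 143.]
[346.22340393 204.03191566] 7.1 [0.4686 0.1528 0.017 ] [173. 169. 175.] [210. 130. 144.]
[382.5 191. ] 6.2 [0.488 0.101 0.017] [252. 124. 141.] [213. 129. 144.]
[0.53148327 0.18805219 0.30044056] [0.07253229 0.00052146 0.17821204]
```

```bash
python3 -c "
from h import *
to([.5545,.222,.01],-90)"
```

```text
shift [ 0.023  -0.0342  0.2904] turn -0.003 at [0.5315 0.1881 0.3004] yawy -90.1 q7 -2.09 t 11.9
```

>>> {"op": "jog_arm", "data": {
  "motion": [0.012, -0.017, 0.05, 0, 0.06, 0.023, -0.034, 0.1, 0, 0.06, 0.023, -0.034, 0.15, 0, 0.06, 0.023, -0.034, 0.2, 0, 0.06, 0.023, -0.034, 0.25, 0, 0.06, 0.023, -0.034, 0.275, 0, 0.06, 0.023, -0.034, 0.29, 0, 0.06, 0.023, -0.034, 0.29, 0, 0.06, 0.023, -0.034, 0.29, 0, 0.06]
}}

```text
time: 12.85
ee_pos: [0.5554, 0.2238, 0.0125]
eef_rot: [1.0, -0.0, 0.001, -0.0]
ft_force: [-0.1, -0.1, 0.7]
width: 0.0602
grip_force: 0.0
```

>>> {"op": "jog_arm", "data": {
  "motion": [0, 0, 0.005, 0, 0.06, 0, 0, 0.009, 0, 0.06, 0, 0, 0.012, 0, 0.06, 0, 0, 0.012, 0, 0.06]
}}

```text
time: 13.25
ee_pos: [0.5541, 0.2235, -0.0014]
eef_rot: [1.0, -0.0, -0.0, 0.0]
ft_force: [0.1, -0.9, 0.2]
width: 0.0604
grip_force: 0.0
```

```bash
python3 - <<'E'
from h import *
c=r.camera("wrist");save(c["img"][100:300,160:480],"w5",2);to([.5545,.222,-.007],-90)
E
```

```text
shift [0.0004 0.0016 0.0057] turn -0.0 at [ 0.5541  0.2236 -0.0013] yawy -90.0 q7 -2.27 t 13.3
```

View pics/w5.png

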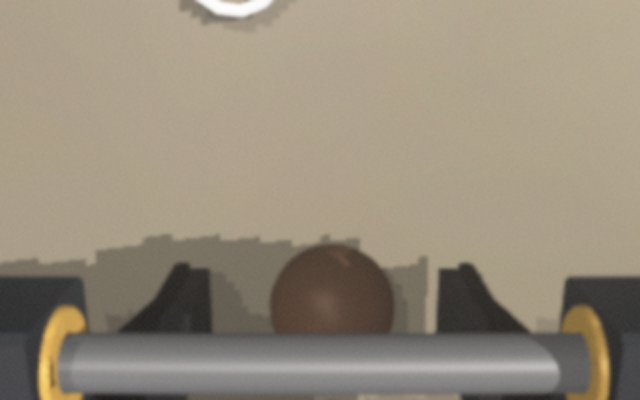

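The ball at (332,305) sits between the pads at (205,300) and (440,300), fore-aft centred. I'll go down 6 mm and grip.

>>> {"op": "jog_arm", "data": {
  "motion": [0, 0.0015, 0.003, 0, 0.06, 0, 0.0015, 0.006, 0, 0.06, 0, 0.0015, 0.006, 0, 0.05, 0, 0.0015, 0.006, 0, 0],
  "grip_n": 12
}}

```text
time: 13.7
ee_pos: [0.5541, 0.2221, -0.0074]
eef_rot: [1.0, -0.0, -0.0, 0.0]
ft_force: [-0.3, -0.1, 1.0]
width: 0.0506
grip_force: 0.0
```

>>> {"op": "jog_arm", "data": {
  "motion": [0, 0, 0, 0, 0, 0, 0, 0, 0, 0, 0, 0, 0, 0, 0, 0, 0, 0, 0, 0]
}}

```text
time: 14.1
ee_pos: [0.5542, 0.2222, -0.0072]
eef_rot: [1.0, -0.0, 0.0, 0.0]
ft_force: [-0.1, -0.1, 0.5]
width: 0.0311
grip_force: 12.0
```

>>> {"op": "jog_arm", "data": {
  "motion": [0, 0, 0, 0, 0, 0, 0, -0.03, 0, 0, 0, 0, -0.08, 0, 0, 0, 0, -0.13, 0, 0, 0, 0, -0.16, 0, 0, 0, 0, -0.16, 0, 0, 0, 0, -0.16, 0, 0]
}}

```text
time: 14.8
ee_pos: [0.5543, 0.2221, 0.1529]
eef_rot: [1.0, -0.0, 0.0, 0.0]
ft_force: [-0.4, -0.3, -1.3]
width: 0.0308
grip_force: 12.0
```

```bash
python3 -c "
from h import *
to([.4694,-.2277,.15],-75)"
```

```text
shift [-0.0848  0.4499  0.0029] turn -0.262 at [0.5543 0.2221 0.1529] yawy -90.0 q7 -2.19 t 14.8
```

>>> {"op": "jog_arm", "data": {
  "motion": [-0.008, 0.04, 0, 0, 0, -0.016, 0.085, 0, -0.05, 0, -0.025, 0.13, 0, -0.1, 0, -0.034, 0.18, 0, -0.15, 0, -0.043, 0.23, 0, -0.2, 0, -0.053, 0.28, 0, -0.262, 0, -0.062, 0.33, 0, -0.262, 0, -0.072, 0.38, 0, -0.262, 0, -0.08, 0.425, 0, -0.262, 0, -0.085, 0.45, 0, -0.262, 0, -0.085, 0.45, 0, -0.262, 0, -0.085, 0.45, 0, -0.262, 0]
}}

```text
time: 16.0
ee_pos: [0.4683, -0.2274, 0.1512]
eef_rot: [0.991, 0.13, -0.001, -0.001]
ft_force: [1.2, 0.1, -0.4]
width: 0.031
grip_force: 12.0
```

```bash
python3 - <<'E'
from h import *
to([.4694,-.2277,.05],-75)
c=r.camera("wrist");save(c["img"],"w6");print(pix(c,[[.4694,-.2277,.057],[.537,-.2095,.092]]).round(0))
E
```

```text
shift [0.0012 0.0008 0.1012] turn -0.001 at [ 0.4683 -0.2274  0.1512] yawy -75.0 q7 -1.0 t 16.0
[[323. 195.]
 [324. 110.]]
```

View pics/w6.png

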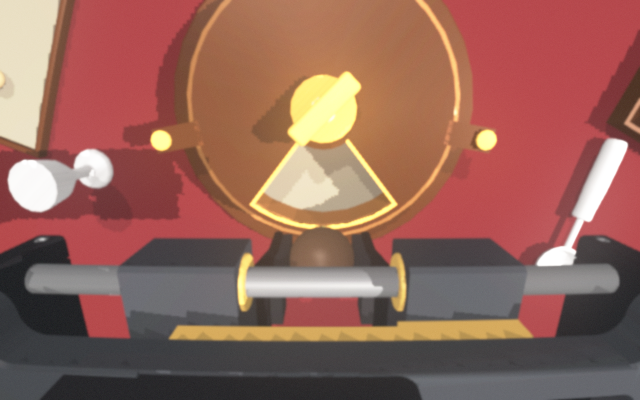

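The large compartment fills the window at (323,190), and the knob at (323,108) is where I calculated. The ball is held at (322,248). I'll lower it and let go.

>>> {"op": "jog_arm", "data": {
  "motion": [0.001, 0, 0.04, 0, 0, 0.001, 0, 0.08, 0, 0, 0.001, 0, 0.1, 0, 0, 0.001, 0, 0.108, 0, 0, 0.001, 0, 0.108, 0, 0, 0.001, 0, 0.108, 0, 0, 0.001, 0, 0.108, 0, 0.05, 0.001, 0, 0.108, 0, 0.05, 0.001, 0, 0.108, 0, 0.05, 0.001, 0, 0.108, 0, 0.05]
}}

```text
time: 17.05
ee_pos: [0.4702, -0.2277, 0.0451]
eef_rot: [0.991, 0.13, 0.0, 0.0]
ft_force: [0.5, 0.4, -0.3]
width: 0.0484
grip_force: 0.0
```

>>> {"op": "jog_arm", "data": {
  "motion": [0, 0, -0.04, 0, 0.05, 0, 0, -0.09, 0, 0.05, 0, 0, -0.12, 0, 0.05, 0, 0, -0.12, 0, 0.05]
}}

```text
time: 17.45
ee_pos: [0.4725, -0.2285, 0.1696]
eef_rot: [0.991, 0.13, 0.003, 0.002]
ft_force: [0.4, 0.2, -0.4]
width: 0.0495
grip_force: 0.0
```

```bash
python3 - <<'E'
from h import *
c=r.camera("wrist")
# dark brown blob inside window
hsv=cv2.cvtColor(c["img"],cv2.COLOR_RGB2HSV);save(c["img"],"w7")
lab=c["img"].astype(int)
for u,v in pix(c,[[.4694+a,-.2277+b,.04] for a in(-.02,-.01,0,.01,.02) for b in (-.03,-.015,0,.015,.03)]).astype(int): print((u,v),c["img"][v,u],end=' ')
to([.5034,.3033,.1],-90)
E
```

```text
(np.int64(344), np.int64(216)) [173 118  73] (np.int64(329), np.int64(213)) [174 119  74] (np.int64(314), np.int64(209)) [188 164 136] (np.int64(299), np.int64(205)) [241 230 202] (np.int64(284), np.int64(201)) [242 229 200] (np.int64(347), np.int64(207)) [174 131  93] (np.int64(332), np.int64(203)) [170 151 127] (np.int64(317), np.int64(199)) [158 120  93] (np.int64(302), np.int64(195)) [195 177 148] (np.int64(287), np.int64(191)) [215 193 166] (np.int64(350), np.int64(197)) [189 170 144] (np.int64(335), np.int64(193)) [167 145 120] (np.int64(320), np.int64(190)) [200 148 113] (np.int64(304), np.int64(186)) [162 136 110] (np.int64(289), np.int64(182)) [169 149 127] (np.int64(353), np.int64(188)) [190 171 144] (np.int64(338), np.int64(184)) [194 173 145] (np.int64(322), np.int64(180)) [205 153 116] (np.int64(307), np.int64(176)) [153 122  95] (np.int64(292), np.int64(172)) [172 152 126] (np.int64(356), np.int64(178)) [168 148 124] (np.int64(340), np.int64(174)) [197 174 148] (np.int64(325), np.int64(170)) [164 131 100] (np.int64(310), np.int64(166)) [231 213 179] (np.int64(294), np.int64(161)) [231 214 184] shift [ 0.1684 -0.5052  0.0659] turn 0.262 at [ 0.4712 -0.2281  0.1669] yawy -75.0 q7 -1.0 t 17.5
```

>>> {"op": "jog_arm", "data": {
  "motion": [0.013, -0.04, -0.01, 0, 0.05, 0.03, -0.09, -0.01, 0.05, 0.05, 0.047, -0.14, -0.01, 0.1, 0.05, 0.063, -0.19, -0.01, 0.15, 0.05, 0.08, -0.24, -0.01, 0.2, 0.05, 0.097, -0.29, -0.01, 0.262, 0.05, 0.113, -0.34, -0.01, 0.262, 0.05, 0.13, -0.39, -0.01, 0.262, 0.05, 0.145, -0.435, -0.01, 0.262, 0.05, 0.16, -0.48, -0.01, 0.262, 0.05, 0.168, -0.505, -0.01, 0.262, 0.05, 0.168, -0.505, -0.01, 0.262, 0.05]
}}

```text
time: 18.7
ee_pos: [0.4986, 0.3099, 0.173]
eef_rot: [1.0, 0.004, -0.002, -0.001]
ft_force: [-1.1, -0.0, 0.5]
width: 0.0501
grip_force: 0.0
```

>>> {"op": "jog_arm", "data": {
  "motion": [0, 0, 0, 0, 0.05, 0, 0, 0, 0, 0.05]
}}

```text
time: 18.9
ee_pos: [0.5017, 0.3022, 0.1737]
eef_rot: [1.0, -0.001, -0.001, 0.001]
ft_force: [0.1, -0.6, 1.3]
width: 0.0497
grip_force: 0.0
```

```bash
python3 - <<'E'
from h import *
c=r.camera("wrist");save(c["img"],"w8")
for n,g,q in(("LR",[.5034,.3033,.022],.016),("SD",[.4837,.2376,.017],.011),("SR",[.4686,.1528,.017],.011)):
    u=pix(c,g)[0];print(n,u.round())
    try:print(balls(c,u,q,win=26)[:3])
    except Exception as e:print(e)
to([.5034,.3033,-.007],-90)
E
```

```text
LR [321. 179.]
(array([320.87313461, 178.90298462]), 15.153892517089844, array([0.50397717, 0.30343047, 0.022     ]))
SD [384. 197.]
(array([375.09722137, 197.        ]), 18.34429359436035, array([0.48355609, 0.24660482, 0.017     ]))
SR [462. 210.]
(array([461.5, 210. ]), 9.962529182434082, array([0.46913863, 0.15309249, 0.017     ]))
shift [ 0.0015 -0.0015  0.1811] turn -0.002 at [0.5019 0.302  0.1741] yawy -90.1 q7 -2.37 t 18.9
```

>>> {"op": "jog_arm", "data": {
  "motion": [0.002, -0.0015, 0.05, 0, 0.05, 0.002, -0.0015, 0.1, 0, 0.05, 0.002, -0.0015, 0.145, 0, 0.05, 0.002, -0.0015, 0.165, 0, 0.05, 0.002, -0.0015, 0.175, 0, 0.05, 0.002, -0.0015, 0.181, 0, 0.05, 0.002, -0.0015, 0.181, 0, 0.05, 0.002, -0.0015, 0.181, 0, 0.05, 0.002, -0.0015, 0.181, 0, 0, 0.002, -0.0015, 0.181, 0, 0, 0.002, -0.0015, 0.181, 0, 0, 0.002, -0.0015, 0.181, 0, 0]
}}

```text
time: 20.15
ee_pos: [0.5038, 0.3052, -0.006]
eef_rot: [1.0, -0.0, 0.0, -0.0]
ft_force: [0.5, -0.1, 2.0]
width: 0.0311
grip_force: 12.0
```

>>> {"op": "jog_arm", "data": {
  "motion": [0, 0, 0, 0, 0, 0, 0, -0.03, 0, 0, 0, 0, -0.08, 0, 0, 0, 0, -0.13, 0, 0, 0, 0, -0.16, 0, 0, 0, 0, -0.16, 0, 0, 0, 0, -0.16, 0, 0]
}}

```text
time: 20.85
ee_pos: [0.5037, 0.3051, 0.1538]
eef_rot: [1.0, -0.0, 0.0, 0.0]
ft_force: [0.0, -0.7, -0.1]
width: 0.0307
grip_force: 12.0
```

```bash
python3 -c "
from h import *
to([.4694,-.2277,.15],-75)"
```

```text
shift [-0.0341  0.5329  0.0038] turn -0.262 at [0.5037 0.3051 0.1538] yawy -90.0 q7 -2.39 t 20.9
```

>>> {"op": "jog_arm", "data": {
  "motion": [-0.003, 0.04, 0, 0, 0, -0.006, 0.09, 0, -0.05, 0, -0.009, 0.14, 0, -0.1, 0, -0.012, 0.19, 0, -0.15, 0, -0.015, 0.24, 0, -0.2, 0, -0.018, 0.29, 0, -0.262, 0, -0.021, 0.34, 0, -0.262, 0, -0.024, 0.39, 0, -0.262, 0, -0.027, 0.44, 0, -0.262, 0, -0.03, 0.49, 0, -0.262, 0, -0.033, 0.535, 0, -0.262, 0, -0.034, 0.5535, 0, -0.262, 0]
}}

```text
time: 22.05
ee_pos: [0.4668, -0.2531, 0.1516]
eef_rot: [0.992, 0.128, -0.002, -0.0]
ft_force: [0.0, 0.8, -0.7]
width: 0.031
grip_force: 12.0
```

>>> {"op": "jog_arm", "data": {
  "motion": [0, 0, 0, 0, 0, 0, 0, 0, 0, 0, 0, 0, 0, 0, 0]
}}

```text
time: 22.35
ee_pos: [0.4695, -0.2466, 0.153]
eef_rot: [0.991, 0.132, -0.0, -0.001]
ft_force: [0.4, 0.6, -0.1]
width: 0.0312
grip_force: 12.0
```

```bash
python3 - <<'E'
from h import *
to([.470,-.2485,.046],-75)
c=r.camera("wrist");g=pix(c,[.4694,-.2277,.03])[0].astype(int);w=c["img"][g[1]-35:g[1]+36,g[0]-60:g[0]+61].astype(int)
lab=cv2.cvtColor(w.astype(np.uint8),cv2.COLOR_RGB2LAB).astype(int);save(w.astype(np.uint8),"w9",6)
E
```

```text
shift [1.00e-04 2.10e-03 1.07e-01] turn 0.002 at [ 0.4695 -0.2466  0.153 ] yawy -74.9 q7 -0.98 t 22.4
```

View pics/w9.png

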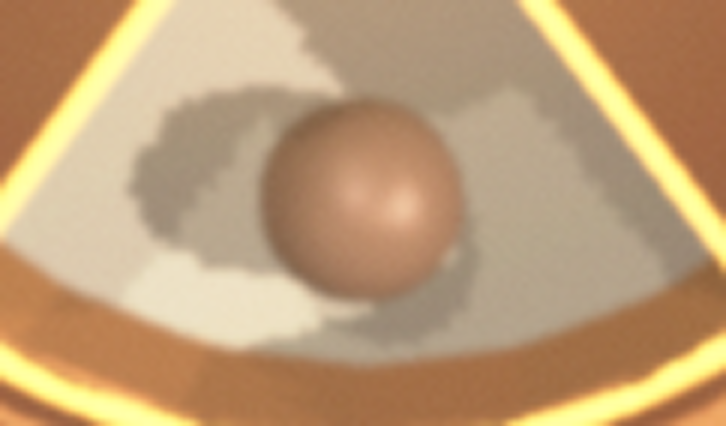

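The first ball lies in the middle of the window, at (360,200) in the crop. I'll drop the second one about 27 mm to its side.

>>> {"op": "jog_arm", "data": {
  "motion": [-0.003, 0.004, 0.04, 0, 0, -0.003, 0.008, 0.08, 0, 0, -0.003, 0.008, 0.1, 0, 0, -0.003, 0.008, 0.108, 0, 0, -0.003, 0.008, 0.108, 0, 0, -0.003, 0.008, 0.108, 0, 0, -0.003, 0.008, 0.108, 0, 0.045, -0.003, 0.008, 0.108, 0, 0.045, -0.003, 0.008, 0.108, 0, 0.045, -0.003, 0.008, 0.108, 0, 0.045]
}}

```text
time: 23.4
ee_pos: [0.4688, -0.2569, 0.0461]
eef_rot: [0.991, 0.13, 0.0, 0.0]
ft_force: [-0.2, 0.2, 0.4]
width: 0.0445
grip_force: 0.0
```

>>> {"op": "jog_arm", "data": {
  "motion": [0, 0, -0.04, 0, 0.05, 0, 0, -0.09, 0, 0.05, 0, 0, -0.12, 0, 0.05, 0, 0, -0.12, 0, 0.05, 0, 0, -0.12, 0, 0.05]
}}

```text
time: 23.9
ee_pos: [0.4688, -0.257, 0.1661]
eef_rot: [0.991, 0.13, 0.0, 0.001]
ft_force: [0.5, 0.7, 0.4]
width: 0.0501
grip_force: 0.0
```

```bash
python3 - <<'E'
from h import *
c=r.camera("wrist");g=pix(c,[.4694,-.2277,.03])[0];print(g)
hsv=cv2.cvtColor(c["img"],cv2.COLOR_RGB2HSV);m=cv2.inRange(hsv,(0,150,60),(11,255,255));m2=np.zeros_like(m);u,v=g.astype(int);m2[v-45:v+46,u-70:u+71]=m[v-45:v+46,u-70:u+71]
n,l,s,ct=cv2.connectedComponentsWithStats(m2)
for i in range(1,n):
    if s[i,4]>40:print(s[i],ct[i].round(),ground(c,[ct[i]],.03).round(4))
to([.537,-.2095,.0])
p=ground(c,[[0,0]],.03)
E
```

```text
[293.25682029 176.80380951]
[323 163  28  31 538] [335. 179.] [[ 0.4773 -0.267   0.03  ]]
[350 213  14   9  42] [356. 218.] [[ 0.4449 -0.2982  0.03  ]]
shift [ 0.0788 -0.0277  0.165 ] turn 0.0 at [ 0.4682 -0.2567  0.165 ] yawy -75.0 q7 -0.96 t 23.9
```

>>> {"op": "jog_arm", "data": {
  "motion": [0.03, -0.01, 0, 0.13, 0.05, 0.06, -0.02, 0, 0.26, 0.05, 0.079, -0.028, 0, 0.4, 0.05, 0.079, -0.028, 0, 0.53, 0.05, 0.079, -0.028, 0, 0.66, 0.05, 0.079, -0.028, 0.03, 0.785, 0.05, 0.079, -0.028, 0.06, 0.785, 0.05, 0.079, -0.028, 0.09, 0.785, 0.05, 0.079, -0.028, 0.109, 0.785, 0.05, 0.079, -0.028, 0.109, 0.785, 0.05, 0.079, -0.028, 0.109, 0.785, 0.05, 0.079, -0.028, 0.109, 0.785, 0],
  "grip_n": 25
}}

```text
time: 25.15
ee_pos: [0.5383, -0.2094, 0.0577]
eef_rot: [0.966, -0.259, 0.001, 0.0]
ft_force: [-0.9, 0.1, 0.8]
width: 0.0469
grip_force: 0.0
```

>>> {"op": "jog_arm", "data": {
  "motion": [0, 0, 0, 0, 0, 0, 0, 0, 0, 0, 0, 0, 0, 0, 0, 0, 0, 0, 0, 0, 0, 0, 0, 0, 0, 0, 0, 0, 0, 0]
}}

```text
time: 25.75
ee_pos: [0.5377, -0.2095, 0.057]
eef_rot: [0.966, -0.259, 0.0, 0.0]
ft_force: [-0.9, -1.2, 2.7]
width: 0.0158
grip_force: 25.0
```

```bash
python3 -c "
from h import *
print(yaw(),r.read_state()['joint_positions'].round(2))"
```

```text
[np.float64(-29.985091945736453), np.float64(-119.9850959407144)] [ 0.6   0.38 -0.37  1.74  0.16  1.05 -1.92]
```

>>> {"op": "jog_arm", "data": {
  "motion": [0, 0, 0, -0.08, 0, 0, 0, 0, -0.2, 0, 0, 0, 0, -0.33, 0, 0, 0, 0, -0.46, 0, 0, 0, 0, -0.59, 0, 0, 0, 0, -0.72, 0, 0, 0, 0, -0.85, 0, 0, 0, 0, -0.98, 0, 0, 0, 0, -1.11, 0, 0, 0, 0, -1.25, 0, 0, 0, 0, -1.4, 0, 0, 0, 0, -1.5, 0]
}}

```text
time: 26.95
ee_pos: [0.5379, -0.2102, 0.057]
eef_rot: [0.882, 0.471, 0.0, 0.001]
ft_force: [0.6, -1.9, 1.2]
width: 0.0161
grip_force: 25.0
```

>>> {"op": "jog_arm", "data": {
  "motion": [0, 0, 0, -0.1, 0, 0, 0, 0, -0.23, 0, 0, 0, 0, -0.36, 0, 0, 0, 0, -0.5, 0, 0, 0, 0, -0.64, 0, 0, 0, 0, -0.78, 0, 0, 0, 0, -0.92, 0, 0, 0, 0, -1.06, 0, 0, 0, 0, -1.2, 0, 0, 0, 0, -1.35, 0, 0, 0, 0, -1.5, 0, 0, 0, 0, -1.64, 0]
}}

```text
time: 28.15
ee_pos: [0.5386, -0.21, 0.057]
eef_rot: [0.257, 0.966, -0.0, 0.001]
ft_force: [4.5, -2.8, -1.9]
width: 0.0161
grip_force: 25.0
```

>>> {"op": "jog_arm", "data": {
  "motion": [0, 0, 0, 0, 0, 0, 0, 0, 0, 0, 0, 0, 0, 0, 0]
}}

```text
time: 28.45
ee_pos: [0.5386, -0.21, 0.057]
eef_rot: [0.262, 0.965, -0.0, 0.001]
ft_force: [5.4, -3.2, -2.0]
width: 0.0158
grip_force: 25.0
```

```bash
python3 -c "
from h import *
print(yaw(),r.read_state()['joint_positions'].round(2))"
```

```text
[np.float64(149.6375207960153), np.float64(59.63757455753798)] [ 1.03  0.53 -0.93  1.72  0.47  1.13  1.  ]
```

>>> {"op": "jog_arm", "data": {
  "motion": [0, 0, 0, 0, 0.05, 0, 0, 0, 0, 0.05, 0, 0, 0, 0, 0.05, 0, 0, -0.04, 0, 0.05, 0, 0, -0.09, 0, 0.05, 0, 0, -0.14, 0, 0.05, 0, 0, -0.14, 0, 0.05, 0, 0, -0.14, 0, 0.05],
  "grip_n": 10
}}

```text
time: 29.25
ee_pos: [0.5381, -0.2093, 0.1977]
eef_rot: [0.26, 0.966, -0.0, 0.001]
ft_force: [0.3, -0.1, -0.2]
width: 0.0498
grip_force: 0.0
```

```bash
python3 -c "
from h import *
to([.475,.17,.22],90)"
```

```text
shift [ 0.2449  0.2964 -0.0229] turn -0.526 at [ 0.5381 -0.2093  0.1977] yawy 59.9 q7 1.09 t 29.2
```

>>> {"op": "jog_arm", "data": {
  "motion": [0.025, 0.03, -0.022, 0, 0.05, 0.05, 0.06, -0.022, -0.1, 0.05, 0.08, 0.095, -0.022, -0.2, 0.05, 0.11, 0.13, -0.022, -0.3, 0.05, 0.14, 0.17, -0.022, -0.4, 0.05, 0.17, 0.205, -0.022, -0.526, 0.05, 0.2, 0.24, -0.022, -0.526, 0.05, 0.23, 0.275, -0.022, -0.526, 0.05, 0.245, 0.296, -0.022, -0.526, 0.05, 0.245, 0.296, -0.022, -0.526, 0.05, 0.245, 0.296, -0.022, -0.526, 0.05, 0.245, 0.296, -0.022, -0.526, 0.05]
}}

```text
time: 30.45
ee_pos: [0.474, 0.1681, 0.2179]
eef_rot: [0.0, 1.0, -0.0, -0.001]
ft_force: [0.0, -0.9, -0.3]
width: 0.0499
grip_force: 0.0
```

```bash
python3 - <<'E'
from h import *
c=r.camera("wrist");save(c["img"],"w10");d=r.camera("top")
print(c["pose"][:3,3].round(3))
for n,g in(("SD",[.4837,.239,.017]),("SR",[.469,.153,.017]),("SC",[.488,.103,.017])):
    for cam in(c,):
        u=pix(cam,g)[0];print(n,u.round())
        for w in(14,20,28):
            try:
                p,rr,q,co,bg=balls(cam,u,.011,win=w);print(w,p.round(),round(rr,1),q.round(4),co,bg)
            except Exception as e:print(str(e)[:80])
to([.469,.153,-.013],90)
E
```

```text
[0.4   0.169 0.396]
SD [381. 182.]
14 [383. 184.] 8.6 [0.4864 0.2406 0.017 ] [162. 141. 149.] [210. 130. 142.]
20 [382. 184.] 9.0 [0.4863 0.2405 0.017 ] [162. 141. 149.] [237. 128. 139.]
28 [382. 184.] 9.0 [0.4863 0.2405 0.017 ] [162. 141. 149.] [237. 128. 139.]
SR [308. 169.]
14 [310. 171.] 9.1 [0.4712 0.1559 0.017 ] [180. 165. 174.] [215. 130. 143.]
20 [310. 171.] 9.1 [0.4711 0.1561 0.017 ] [180. 165. 174.] [234. 128. 140.]
28 [310. 171.] 9.1 [0.4711 0.1561 0.017 ] [180. 165. 174.] [235. 128. 140.]
SC [265. 185.]
14 [266. 189.] 7.4 [0.4925 0.1036 0.017 ] [253. 125. 137.] [236. 128. 141.]
20 [266. 189.] 7.4 [0.4925 0.1036 0.017 ] [253. 125. 137.] [235. 128. 141.]
28 [266. 189.] 7.4 [0.4925 0.1036 0.017 ] [253. 125. 137.] [235. 128. 140.]
shift [ 0.0051 -0.015   0.2313] turn -0.001 at [0.4743 0.1681 0.2183] yawy 89.9 q7 0.95 t 30.6
```

>>> {"op": "jog_arm", "data": {
  "motion": [0.004, -0.013, 0.04, 0, 0.042, 0.004, -0.013, 0.09, 0, 0.042, 0.004, -0.013, 0.14, 0, 0.042, 0.004, -0.013, 0.185, 0, 0.042, 0.004, -0.013, 0.21, 0, 0.042, 0.004, -0.013, 0.22, 0, 0.042, 0.004, -0.013, 0.226, 0, 0.042, 0.004, -0.013, 0.226, 0, 0.042, 0.004, -0.013, 0.226, 0, 0, 0.004, -0.013, 0.226, 0, 0, 0.004, -0.013, 0.226, 0, 0, 0.004, -0.013, 0.226, 0, 0]
}}

```text
time: 31.75
ee_pos: [0.4704, 0.1566, -0.0068]
eef_rot: [-0.001, 1.0, -0.0, 0.0]
ft_force: [0.4, -1.1, 1.0]
width: 0.0208
grip_force: 10.0
```

>>> {"op": "jog_arm", "data": {
  "motion": [0, 0, 0, 0, 0, 0, 0, 0, 0, 0, 0, 0, -0.03, 0, 0, 0, 0, -0.08, 0, 0, 0, 0, -0.13, 0, 0, 0, 0, -0.16, 0, 0, 0, 0, -0.16, 0, 0, 0, 0, -0.16, 0, 0]
}}

```text
time: 32.55
ee_pos: [0.4701, 0.1563, 0.1526]
eef_rot: [-0.0, 1.0, -0.0, 0.0]
ft_force: [0.2, -0.7, -0.6]
width: 0.0207
grip_force: 10.0
```

```bash
python3 -c "
from h import *
to([.47,-.2277,.15],105)"
```

```text
shift [ 3.00e-04 -3.84e-01  2.90e-03] turn -0.261 at [0.4701 0.1563 0.1526] yawy 90.0 q7 0.92 t 32.5
```

>>> {"op": "jog_arm", "data": {
  "motion": [0, -0.04, 0, 0, 0, 0, -0.09, 0, -0.05, 0, 0, -0.14, 0, -0.1, 0, 0, -0.19, 0, -0.15, 0, 0, -0.24, 0, -0.2, 0, 0, -0.29, 0, -0.262, 0, -0.003, -0.34, 0, -0.262, 0, -0.005, -0.38, 0, -0.262, 0, -0.0055, -0.407, 0, -0.262, 0, -0.0055, -0.407, 0, -0.262, 0, -0.0055, -0.407, 0, -0.262, 0, -0.0055, -0.407, 0, -0.262, 0]
}}

```text
time: 33.75
ee_pos: [0.4758, -0.2487, 0.1519]
eef_rot: [-0.132, 0.991, 0.001, -0.0]
ft_force: [-0.3, 0.1, 0.2]
width: 0.021
grip_force: 10.0
```

```bash
python3 - <<'E'
from h import *
to([.4756,-.2509,.044],105)
c=r.camera("wrist");save(c["img"],"w11")
o=np.array([.537,-.2095]);th=np.radians(15)
# bar direction check & what is in the window
hsv=cv2.cvtColor(c["img"],cv2.COLOR_RGB2HSV)
print("knob px",pix(c,[.537,-.2095,.092]).round(),"win",pix(c,[.4694,-.2277,.014]).round())
for a in(-40,-30,-15,0,15,30,40):
    t=th+np.pi+np.radians(a);print(a,[c["img"][int(v),int(u)].tolist() if 0<=v<400 and 0<=u<640 else None for u,v in pix(c,[[*(o+q*np.array([np.cos(t),np.sin(t)])),.02] for q in(.05,.065,.085)])])
# rim marks in view: sample at rim r=.113
for a in(60,90,-60,-90,0,45,-45,180):
    t=th+np.pi+np.radians(a);u,v=pix(c,[*(o+.113*np.array([np.cos(t),np.sin(t)])),.055])[0];print("rim",a,round(u),round(v))
E
```

```text
shift [ 0.0007 -0.0022  0.1079] turn 0.003 at [ 0.4758 -0.2487  0.1519] yawy 105.2 q7 1.94 t 33.8
knob px [[347. 291.]] win [[343. 185.]]
-40 [[237, 226, 198], [239, 227, 199], [239, 227, 201]]
-30 [[237, 226, 197], [239, 227, 201], [239, 227, 200]]
-15 [[239, 227, 199], [253, 248, 233], [252, 247, 230]]
0 [[179, 161, 140], [241, 227, 201], [252, 247, 231]]
15 [[177, 158, 137], [222, 205, 179], [220, 199, 173]]
30 [[175, 157, 134], [179, 159, 138], [181, 160, 138]]
40 [[176, 141, 110], [176, 157, 135], [181, 159, 138]]
rim 60 233 210
rim 90 221 269
rim -60 457 211
rim -90 465 269
rim 0 347 146
rim 45 252 184
rim -45 439 185
rim 180 341 369
```

```bash
python3 - <<'E'
from h import *
im=cv2.imread("pics/w11.png")[:,:,::-1].copy();hsv=cv2.cvtColor(im,cv2.COLOR_RGB2HSV)
m=cv2.inRange(hsv,(20,110,170),(36,255,255))[115:175,290:400];n,l,s,ct=cv2.connectedComponentsWithStats(m)
for i in range(1,n):
    if s[i,4]>8:print(s[i]+[290,115,0,0,0],ct[i]+[290,115])
E
```

```text
[339 133  12  13  73] [344.78082192 138.91780822]
[355 161  15   2  15] [362.         161.33333333]
[383 166  13   5  13] [389.         167.84615385]
```

>>> {"op": "jog_arm", "data": {
  "motion": [0.001, -0.001, 0.04, 0, 0, 0.001, -0.001, 0.08, 0, 0, 0.001, -0.001, 0.1, 0, 0, 0.001, -0.001, 0.108, 0, 0, 0.001, -0.001, 0.108, 0, 0, 0.001, -0.001, 0.108, 0, 0]
}}

```text
time: 34.4
ee_pos: [0.4761, -0.2514, 0.046]
eef_rot: [-0.132, 0.991, -0.0, 0.001]
ft_force: [-0.2, -0.0, -0.9]
width: 0.021
grip_force: 10.0
```

>>> {"op": "jog_arm", "data": {
  "motion": [0, 0, 0, 0, 0.035, 0, 0, 0, 0, 0.035, 0, 0, 0, 0, 0.035, 0, 0, -0.04, 0, 0.035, 0, 0, -0.09, 0, 0.035, 0, 0, -0.12, 0, 0.04, 0, 0, -0.12, 0, 0.04, 0, 0, -0.12, 0, 0.04]
}}

```text
time: 35.2
ee_pos: [0.4754, -0.2519, 0.1651]
eef_rot: [-0.131, 0.991, -0.001, 0.0]
ft_force: [-0.1, -0.5, 0.1]
width: 0.0397
grip_force: 0.0
```

```bash
python3 - <<'E'
from h import *
c=r.camera("wrist");save(c["img"],"w12");g=pix(c,[.4694,-.2277,.025])[0];u,v=g.astype(int)
hsv=cv2.cvtColor(c["img"],cv2.COLOR_RGB2HSV);m=cv2.inRange(hsv,(0,150,60),(11,255,255));m2=np.zeros_like(m);m2[v-45:v+46,u-70:u+71]=m[v-45:v+46,u-70:u+71]
n,l,s,ct=cv2.connectedComponentsWithStats(m2)
for i in range(1,n):
    if s[i,4]>30:print(s[i],ct[i].round(),ground(c,[ct[i]],.025).round(4))
to([.4863,.2405,.22],90)
E
```

```text
[312 176  20  20 259] [322. 185.] [[ 0.4751 -0.2509  0.025 ]]
shift [-0.1389  0.4724 -0.056 ] turn 0.263 at [ 0.4748 -0.2518  0.1642] yawy 105.1 q7 1.95 t 35.2
```

>>> {"op": "jog_arm", "data": {
  "motion": [-0.011, 0.04, 0, 0, 0.042, -0.025, 0.087, 0, 0.05, 0.042, -0.04, 0.135, 0, 0.1, 0.042, -0.053, 0.18, 0, 0.15, 0.042, -0.067, 0.228, 0, 0.2, 0.042, -0.081, 0.276, 0, 0.263, 0.042, -0.095, 0.323, 0, 0.263, 0.042, -0.109, 0.37, 0, 0.263, 0.042, -0.123, 0.418, 0, 0.263, 0.042, -0.134, 0.455, 0, 0.263, 0.042, -0.139, 0.4724, 0, 0.263, 0.042, -0.139, 0.4724, 0, 0.263, 0.042]
}}

```text
time: 36.45
ee_pos: [0.4848, 0.2439, 0.1635]
eef_rot: [-0.003, 1.0, 0.001, -0.001]
ft_force: [-0.6, -0.6, 0.5]
width: 0.042
grip_force: 0.0
```

>>> {"op": "jog_arm", "data": {
  "motion": [0, 0, 0, 0, 0.042, 0, 0, 0, 0, 0.042]
}}

```text
time: 36.65
ee_pos: [0.4868, 0.239, 0.164]
eef_rot: [0.001, 1.0, -0.001, -0.0]
ft_force: [-0.5, -0.4, -0.7]
width: 0.0417
grip_force: 0.0
```

```bash
python3 - <<'E'
from h import *
c=r.camera("wrist")
for n,g in(("SD",[.4863,.2405,.017]),):
    u=pix(c,g)[0];p,rr,q,co,bg=balls(c,u,.011,win=24);print(n,u,p,rr,q);to([q[0],q[1],-.008],90)
E
```

```text
SD [322.22319842 183.47619223] [321.61904716 183.59523773] 10.077156066894531 [0.48642258 0.23989267 0.017     ]
shift [0.0004 0.0011 0.1722] turn -0.002 at [0.4869 0.239  0.1642] yawy 89.9 q7 0.73 t 36.7
```

>>> {"op": "jog_arm", "data": {
  "motion": [0, 0.001, 0.05, 0, 0.042, 0, 0.001, 0.1, 0, 0.042, 0, 0.001, 0.14, 0, 0.042, 0, 0.001, 0.16, 0, 0.042, 0, 0.001, 0.172, 0, 0.042, 0, 0.001, 0.172, 0, 0.042, 0, 0.001, 0.172, 0, 0.042, 0, 0.001, 0.172, 0, 0, 0, 0.001, 0.172, 0, 0, 0, 0.001, 0.172, 0, 0, 0, 0.001, 0.172, 0, 0]
}}

```text
time: 37.8
ee_pos: [0.4868, 0.2417, -0.0069]
eef_rot: [-0.0, 1.0, -0.0, 0.0]
ft_force: [1.2, 0.2, 0.7]
width: 0.0209
grip_force: 10.0
```

>>> {"op": "jog_arm", "data": {
  "motion": [0, 0, 0, 0, 0, 0, 0, 0, 0, 0, 0, 0, -0.03, 0, 0, 0, 0, -0.08, 0, 0, 0, 0, -0.13, 0, 0, 0, 0, -0.16, 0, 0, 0, 0, -0.16, 0, 0, 0, 0, -0.16, 0, 0]
}}

```text
time: 38.6
ee_pos: [0.4868, 0.2416, 0.1527]
eef_rot: [0.0, 1.0, -0.0, 0.0]
ft_force: [-0.5, -0.5, -0.3]
width: 0.0211
grip_force: 10.0
```

```bash
python3 -c "
from h import *
to([.4632,-.2045,.15],105)"
```

```text
shift [ 0.0235 -0.4461  0.0029] turn -0.262 at [0.4868 0.2416 0.1527] yawy 90.0 q7 0.72 t 38.6
```

>>> {"op": "jog_arm", "data": {
  "motion": [0.002, -0.04, 0, 0, 0, 0.005, -0.09, 0, -0.05, 0, 0.007, -0.14, 0, -0.1, 0, 0.01, -0.19, 0, -0.15, 0, 0.013, -0.24, 0, -0.2, 0, 0.015, -0.29, 0, -0.262, 0, 0.018, -0.34, 0, -0.262, 0, 0.02, -0.385, 0, -0.262, 0, 0.022, -0.425, 0, -0.262, 0, 0.0235, -0.446, 0, -0.262, 0, 0.0235, -0.446, 0, -0.262, 0, 0.0235, -0.446, 0, -0.262, 0]
}}

```text
time: 39.8
ee_pos: [0.463, -0.203, 0.152]
eef_rot: [-0.131, 0.991, 0.001, -0.0]
ft_force: [0.8, 0.5, -0.5]
width: 0.0207
grip_force: 10.0
```

>>> {"op": "jog_arm", "data": {
  "motion": [0, 0, 0.03, 0, 0, 0, 0, 0.07, 0, 0, 0, 0, 0.1, 0, 0, 0, 0, 0.108, 0, 0, 0, 0, 0.108, 0, 0, 0, 0, 0.108, 0, 0]
}}

```text
time: 40.4
ee_pos: [0.4643, -0.2037, 0.0462]
eef_rot: [-0.131, 0.991, -0.0, 0.001]
ft_force: [-0.7, -0.5, 0.0]
width: 0.0207
grip_force: 10.0
```

>>> {"op": "jog_arm", "data": {
  "motion": [0, 0, 0, 0, 0.035, 0, 0, 0, 0, 0.035, 0, 0, 0, 0, 0.035, 0, 0, -0.04, 0, 0.035, 0, 0, -0.09, 0, 0.035, 0, 0, -0.12, 0, 0.04, 0, 0, -0.12, 0, 0.04, 0, 0, -0.12, 0, 0.04]
}}

```text
time: 41.2
ee_pos: [0.4633, -0.2048, 0.1652]
eef_rot: [-0.13, 0.991, -0.001, 0.0]
ft_force: [0.3, 0.2, -0.9]
width: 0.0393
grip_force: 0.0
```

```bash
python3 - <<'E'
from h import *
c=r.camera("wrist");save(c["img"],"w13");g=pix(c,[.4632,-.2045,.025])[0];print(g)
try:print(balls(c,g,.019,win=16)[:4])
except Exception as e:print(e)
to([.49,.1033,.22],0);to([.49,.1033,.22],90)
E
```

```text
[320.94696749 184.9999929 ]
(array([322.17175484, 185.40076256]), 10.466662406921387, array([ 0.46327737, -0.20322891,  0.025     ]), array([191., 141., 154.]))
shift [-0.1059  0.2903 -0.0558] turn -1.309 at [ 0.4628 -0.2045  0.1644] yawy 105.0 q7 1.9 t 41.2
shift [-0.1059  0.2903 -0.0558] turn 0.262 at [ 0.4628 -0.2045  0.1644] yawy 105.0 q7 1.9 t 41.2
```

>>> {"op": "jog_arm", "data": {
  "motion": [-0.014, 0.04, 0, 0, 0.042, -0.03, 0.085, 0, -0.05, 0.042, -0.047, 0.13, 0, -0.1, 0.042, -0.064, 0.175, 0, -0.15, 0.042, -0.08, 0.22, 0, -0.2, 0.042, -0.095, 0.26, 0, -0.262, 0.042, -0.106, 0.29, 0, -0.262, 0.042, -0.106, 0.29, 0, -0.262, 0.042, -0.106, 0.29, 0, -0.262, 0.042, -0.106, 0.29, 0, -0.262, 0.042, -0.106, 0.29, 0, -0.262, 0.042]
}}

```text
time: 42.35
ee_pos: [0.4904, 0.1016, 0.1643]
eef_rot: [-0.258, 0.966, -0.0, -0.0]
ft_force: [0.2, 0.6, 0.8]
width: 0.0424
grip_force: 0.0
```

```bash
python3 - <<'E'
from h import *
c=r.camera("wrist");save(c["img"],"w14");g=pix(c,[.491,.1033,.017])[0];print(g)
hsv=cv2.cvtColor(c["img"],cv2.COLOR_RGB2HSV);u,v=g.astype(int);print(c["img"][v-24:v+25:4,u],"\n",c["img"][v,u-24:u+25:4])
p,rr,q,co,bg=balls(c,g,.011,win=22);print(p,rr,q,co,bg);to([q[0],q[1],-.008],120)
E
```

```text
[321.54057172 184.63469872]
[[244 235 213]
 [232 221 192]
 [224 209 181]
 [224 207 177]
 [254 247 207]
 [255 255 237]
 [255 255 252]
 [255 255 244]
 [255 253 225]
 [245 234 213]
 [246 236 217]
 [246 236 218]
 [246 237 218]] 
 [[244 234 210]
 [244 235 211]
 [244 234 211]
 [244 235 212]
 [251 243 217]
 [255 255 242]
 [255 255 252]
 [255 255 243]
 [255 251 218]
 [243 221 168]
 [199 183 158]
 [200 185 160]
 [197 182 159]]
[323.22727203 185.68181801] 8.768234252929688 [0.49108829 0.10531352 0.017     ] [255. 127. 130.] [238. 128. 140.]
shift [-0.0024  0.0028  0.1724] turn -0.002 at [0.4905 0.1017 0.1644] yawy 119.9 q7 1.52 t 42.4
```

>>> {"op": "jog_arm", "data": {
  "motion": [-0.002, 0.002, 0.05, 0, 0.042, -0.002, 0.002, 0.1, 0, 0.042, -0.002, 0.002, 0.14, 0, 0.042, -0.002, 0.002, 0.16, 0, 0.042, -0.002, 0.002, 0.172, 0, 0.042, -0.002, 0.002, 0.172, 0, 0.042, -0.002, 0.002, 0.172, 0, 0.042, -0.002, 0.002, 0.172, 0, 0, -0.002, 0.002, 0.172, 0, 0, -0.002, 0.002, 0.172, 0, 0, -0.002, 0.002, 0.172, 0, 0]
}}

```text
time: 43.5
ee_pos: [0.4914, 0.1059, -0.0069]
eef_rot: [-0.259, 0.966, -0.0, 0.0]
ft_force: [0.7, -0.5, 0.9]
width: 0.0208
grip_force: 10.0
```

>>> {"op": "jog_arm", "data": {
  "motion": [0, 0, 0, 0, 0, 0, 0, 0, 0, 0, 0, 0, -0.03, 0, 0, 0, 0, -0.08, 0, 0, 0, 0, -0.13, 0, 0, 0, 0, -0.16, 0, 0, 0, 0, -0.16, 0, 0, 0, 0, -0.16, 0, 0]
}}

```text
time: 44.3
ee_pos: [0.4912, 0.1057, 0.1526]
eef_rot: [-0.259, 0.966, -0.0, 0.0]
ft_force: [0.0, -0.6, -0.5]
width: 0.021
grip_force: 10.0
```

```bash
python3 -c "
from h import *
to([.4694,-.2277,.15],105)"
```

```text
shift [ 0.1856 -0.2778  0.0028] turn 0.262 at [0.4912 0.1057 0.1526] yawy 120.0 q7 1.51 t 44.3
```

>>> {"op": "jog_arm", "data": {
  "motion": [0.022, -0.033, 0, 0, 0, 0.048, -0.072, 0, 0.05, 0, 0.075, -0.112, 0, 0.1, 0, 0.102, -0.152, 0, 0.15, 0, 0.128, -0.192, 0, 0.2, 0, 0.155, -0.232, 0, 0.262, 0, 0.175, -0.262, 0, 0.262, 0, 0.186, -0.278, 0, 0.262, 0, 0.186, -0.278, 0, 0.262, 0, 0.186, -0.278, 0, 0.262, 0, 0.186, -0.278, 0, 0.262, 0]
}}

```text
time: 45.4
ee_pos: [0.4695, -0.2256, 0.1525]
eef_rot: [-0.132, 0.991, 0.0, -0.0]
ft_force: [0.2, 0.3, 0.7]
width: 0.0208
grip_force: 10.0
```

>>> {"op": "jog_arm", "data": {
  "motion": [0, 0, 0.03, 0, 0, 0, 0, 0.07, 0, 0, 0, 0, 0.1, 0, 0, 0, 0, 0.108, 0, 0, 0, 0, 0.108, 0, 0, 0, 0, 0.108, 0, 0]
}}

```text
time: 46.0
ee_pos: [0.4704, -0.2274, 0.0463]
eef_rot: [-0.131, 0.991, -0.0, 0.001]
ft_force: [-0.3, 0.3, -0.2]
width: 0.0208
grip_force: 10.0
```

>>> {"op": "jog_arm", "data": {
  "motion": [0, 0, 0, 0, 0.035, 0, 0, 0, 0, 0.035, 0, 0, 0, 0, 0.035, 0, 0, -0.04, 0, 0.035, 0, 0, -0.09, 0, 0.035, 0, 0, -0.12, 0, 0.04, 0, 0, -0.12, 0, 0.04, 0, 0, -0.12, 0, 0.04]
}}

```text
time: 46.8
ee_pos: [0.4693, -0.2282, 0.1651]
eef_rot: [-0.13, 0.991, -0.001, 0.0]
ft_force: [0.3, -0.0, -1.5]
width: 0.0394
grip_force: 0.0
```

```bash
python3 - <<'E'
from h import *
c=r.camera("wrist");save(c["img"],"w15")
for g in([.4694,-.2277,.025],[.4633,-.2032,.025],[.4751,-.2509,.025]):
    u=pix(c,g)[0]
    print(u.round(),c["img"][int(u[1]),int(u[0])])
    try:print(balls(c,u,.019,win=14)[:3])
    except Exception as e:print(e)
d=r.camera("top")
# anything left in tray: strong deviation from felt
x=np.linspace(.44,.67,60);y=np.linspace(.05,.35,80);L=cv2.cvtColor(d["img"],cv2.COLOR_RGB2HSV).astype(int)
save(d["img"],"top3")
to([.538,-.2095,.165],60)
E
```

```text
[321. 185.] [255 255 251]
(array([319.74657536, 185.82876682]), 7.517048358917236, array([ 0.47031287, -0.22884993,  0.025     ]))
[347. 186.] [224 174 137]
(array([346.5, 188. ]), 2.5000998973846436, array([ 0.46555904, -0.20276315,  0.025     ]))
[297. 185.] [255 156  90]
(array([297.66867447, 186.13855362]), 10.52185344696045, array([ 0.47627936, -0.24980028,  0.025     ]))
shift [-0.0718 -0.0003 -0.0013] turn 0.786 at [ 0.4686 -0.2278  0.1638] yawy 105.0 q7 1.93 t 46.9
```

>>> {"op": "jog_arm", "data": {
  "motion": [-0.03, 0, 0, 0.13, 0.05, -0.06, 0, 0, 0.26, 0.05, -0.072, 0, 0, 0.4, 0.05, -0.072, 0, 0, 0.53, 0.05, -0.072, 0, 0, 0.66, 0.05, -0.072, 0, 0.03, 0.786, 0.05, -0.072, 0, 0.06, 0.786, 0.05, -0.072, 0, 0.09, 0.786, 0.05, -0.072, 0, 0.108, 0.786, 0.05, -0.072, 0, 0.108, 0.786, 0.05, -0.072, 0, 0.108, 0.786, 0.05, -0.072, 0, 0.108, 0.786, 0],
  "grip_n": 25
}}

```text
time: 48.1
ee_pos: [0.5397, -0.2093, 0.0581]
eef_rot: [0.259, 0.966, -0.0, 0.001]
ft_force: [0.3, -0.5, 0.2]
width: 0.0469
grip_force: 0.0
```

>>> {"op": "jog_arm", "data": {
  "motion": [0, 0, 0, 0, 0, 0, 0, 0, 0, 0, 0, 0, 0, 0, 0, 0, 0, 0, 0, 0, 0, 0, 0, 0, 0, 0, 0, 0, 0, 0]
}}

```text
time: 48.7
ee_pos: [0.5385, -0.2099, 0.057]
eef_rot: [0.259, 0.966, -0.001, -0.0]
ft_force: [-2.7, -3.1, 4.3]
width: 0.0159
grip_force: 25.0
```

>>> {"op": "jog_arm", "data": {
  "motion": [0, 0, 0, 0.1, 0, 0, 0, 0, 0.22, 0, 0, 0, 0, 0.35, 0, 0, 0, 0, 0.48, 0, 0, 0, 0, 0.62, 0, 0, 0, 0, 0.76, 0, 0, 0, 0, 0.9, 0, 0, 0, 0, 1.04, 0, 0, 0, 0, 1.18, 0, 0, 0, 0, 1.31, 0, 0, 0, 0, 1.44, 0, 0, 0, 0, 1.571, 0]
}}

```text
time: 49.9
ee_pos: [0.538, -0.2101, 0.0569]
eef_rot: [0.868, 0.497, -0.001, 0.0]
ft_force: [-5.3, -3.8, 6.7]
width: 0.0159
grip_force: 25.0
```

>>> {"op": "jog_arm", "data": {
  "motion": [0, 0, 0, 0, 0, 0, 0, 0, 0, 0, 0, 0, 0, 0, 0]
}}

```text
time: 50.2
ee_pos: [0.538, -0.2101, 0.0569]
eef_rot: [0.866, 0.499, -0.001, 0.0]
ft_force: [-6.8, -3.0, 6.2]
width: 0.0159
grip_force: 25.0
```

```bash
python3 -c "
from h import *
print(yaw(),r.read_state()['joint_positions'].round(2))"
```

```text
[np.float64(59.92192332375638), np.float64(-30.07814239029386)] [ 0.81  0.43 -0.64  1.73  0.29  1.08 -0.44]
```

>>> {"op": "jog_arm", "data": {
  "motion": [0, 0, 0, 0, 0.05, 0, 0, 0, 0, 0.05, 0, 0, 0, 0, 0.05, 0, 0, -0.04, 0, 0.05, 0, 0, -0.09, 0, 0.05, 0, 0, -0.14, 0, 0.05, -0.05, 0.0, -0.18, 0, 0.05, -0.1, 0.0, -0.22, 0, 0.05, -0.13, 0, -0.22, 0, 0.05, -0.13, 0, -0.22, 0, 0.05, -0.13, 0, -0.22, 0, 0.05, -0.13, 0, -0.22, 0, 0.05]
}}

```text
time: 51.4
ee_pos: [0.4744, -0.3201, 0.2761]
eef_rot: [0.866, 0.501, 0.0, -0.001]
ft_force: [-0.0, -0.1, 0.2]
width: 0.0497
grip_force: 0.0
```

```bash
python3 - <<'E'
from h import *
c=r.camera("wrist");save(c["img"],"w16");o=np.array([.537,-.2095]);th=np.radians(15.1)
print(r.read_state()["ee_pos"])
f=lambda q,a,z:pix(c,[*(o+q*np.array([np.cos(th+a),np.sin(th+a)])),z])[0]
for a in(-34,-20,0,20,34):
    print(a,[((u:=f(q,np.pi+np.radians(a),.05)).round().tolist(),c["img"][int(u[1]),int(u[0])].tolist() if 0<=u[0]<640 and 0<=u[1]<400 else None) for q in(.045,.07,.092)])
hsv=cv2.cvtColor(c["img"],cv2.COLOR_RGB2HSV);m=cv2.inRange(hsv,(20,110,170),(36,255,255));n,l,s,ct=cv2.connectedComponentsWithStats(m)
for i in range(1,n):
    if s[i,4]>20:
        w=ground(c,[ct[i]],.055)[0,:2]-o
        if np.hypot(*w)<.16:print(s[i],np.hypot(*w).round(3),"case deg",np.degrees(np.arctan2(w[1],w[0])-th).round(1)%360)
d=r.camera("top");H=cv2.cvtColor(d["img"],cv2.COLOR_RGB2HSV)
poly=pix(d,[[.672,.325,.006],[.650,.045,.006],[.425,.061,.006],[.452,.349,.006]]).astype(np.int32)
k=np.zeros(H.shape[:2],np.uint8);cv2.fillPoly(k,[poly],255)
bad=((H[...,1]>75)|(H[...,2]<95)).astype(np.uint8)*(k>0);n,l,s,ct=cv2.connectedComponentsWithStats(bad)
print("tray:",[(s[i,4],ct[i].round().tolist()) for i in range(1,n) if s[i,4]>4])
E
```

```text
[ 0.47452262 -0.31975943  0.27607405]
-34 [([284.0, 68.0], [254, 224, 141]), ([262.0, 72.0], [254, 223, 142]), ([244.0, 76.0], [255, 225, 143])]
-20 [([287.0, 77.0], [255, 232, 149]), ([267.0, 87.0], [255, 227, 145]), ([251.0, 95.0], [255, 224, 138])]
0 [([295.0, 89.0], [255, 231, 148]), ([280.0, 104.0], [255, 228, 145]), ([267.0, 118.0], [255, 225, 138])]
20 [([306.0, 97.0], [254, 219, 135]), ([297.0, 117.0], [255, 226, 143]), ([290.0, 134.0], [255, 225, 140])]
34 [([315.0, 100.0], [228, 164, 100]), ([311.0, 121.0], [243, 179, 113]), ([307.0, 139.0], [250, 194, 119])]
[299  23  46 122 738] 0.013 case deg 162.6
[380  59  42  80 514] 0.108 case deg 290.5
[ 238   61   75   82 2829] 0.071 case deg 178.2
[233  67  15  10  21] 0.096 case deg 141.3
[239  91  60  55  78] 0.098 case deg 181.4
[314 118   3  24  24] 0.079 case deg 219.1
[380 150  14  14  32] 0.133 case deg 260.3
tray: [(np.int32(6), [294.0, 175.0]), (np.int32(7), [228.0, 181.0]), (np.int32(85), [295.0, 184.0]), (np.int32(6), [227.0, 190.0]), (np.int32(6), [226.0, 200.0]), (np.int32(5), [224.0, 221.0]), (np.int32(9), [305.0, 224.0]), (np.int32(54), [238.0, 234.0]), (np.int32(8), [304.0, 236.0]), (np.int32(9), [268.0, 237.0]), (np.int32(5), [282.0, 238.0])]
```

```bash
python3 - <<'E'
from h import *
d=r.camera("top")["img"];a=cv2.imread("pics/top0.png")[:,:,::-1]
print(d[229:238,228:248:3].tolist()[0:9:2]);print(a[229:238,228:248:3].tolist()[0:9:2])
w=slice(165,250),slice(210,320);df=np.abs(d[w].astype(int)-a[w]).sum(2)>90
n,l,s,ct=cv2.connectedComponentsWithStats(df.astype(np.uint8));print([(s[i].tolist()) for i in range(1,n) if s[i,4]>6])
E
```

```text
[[[180, 163, 138], [178, 162, 136], [181, 163, 139], [179, 162, 136], [178, 161, 136], [180, 165, 139], [182, 165, 139]], [[180, 163, 137], [179, 162, 136], [179, 162, 138], [179, 162, 137], [180, 164, 138], [181, 165, 138], [181, 164, 137]], [[159, 140, 116], [177, 159, 136], [182, 163, 140], [179, 163, 138], [180, 163, 137], [181, 163, 138], [181, 164, 138]], [[76, 41, 29], [95, 56, 40], [114, 71, 48], [119, 81, 59], [123, 90, 68], [141, 111, 88], [149, 120, 98]], [[124, 51, 47], [121, 48, 46], [106, 40, 41], [105, 42, 41], [104, 40, 40], [75, 34, 30], [85, 43, 32]]]
[[[182, 164, 140], [182, 164, 138], [182, 163, 139], [180, 163, 139], [183, 166, 141], [180, 164, 137], [183, 166, 137]], [[180, 164, 139], [182, 164, 139], [181, 163, 139], [182, 164, 139], [180, 165, 138], [182, 167, 140], [182, 164, 138]], [[161, 142, 118], [178, 161, 138], [181, 164, 139], [181, 166, 139], [181, 163, 137], [182, 163, 138], [180, 164, 138]], [[79, 43, 29], [95, 55, 39], [116, 74, 50], [123, 85, 63], [125, 93, 71], [142, 111, 89], [146, 121, 97]], [[125, 49, 49], [123, 50, 48], [107, 40, 41], [104, 43, 41], [104, 41, 40], [78, 38, 34], [90, 48, 37]]]
[[38, 36, 15, 10, 108], [15, 50, 15, 11, 110], [37, 57, 10, 7, 53], [75, 57, 5, 5, 17], [80, 56, 4, 4, 13], [61, 61, 10, 7, 53], [105, 79, 5, 5, 17]]
```

```bash
python3 - <<'E'
from h import *
a=cv2.imread("pics/top0.png")[:,:,::-1];d=r.camera("top")["img"]
for im in(a,d):
    w=im[228:255,305:335].astype(int);m=(w.min(2)>110).astype(np.uint8);n,l,s,ct=cv2.connectedComponentsWithStats(m);print([(s[i].tolist(),ct[i].round(1).tolist()) for i in range(1,n) if s[i,4]>5])
s=r.read_state();print(s["ee_pos"],s["ft_force"],s["time"])
r.close_job()
E
```

```text
[([8, 7, 14, 13, 146], [14.3, 12.9])]
[([8, 7, 13, 13, 139], [14.2, 12.9])]
[ 0.47436803 -0.32023478  0.27627996] [ 0.71655919  0.50135873 -0.78151464] 51.6
the job is handed in; nothing more can be done
```

Job handed in at 51.6 s: two large balls are in the large-stud compartment and three small in the small-stud one, the closed sector fills the window, and the tray is otherwise unchanged and the goblet unmoved; I didn't re-check the other stall goods.

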